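# Tighten the dish rack's wing screw with fingertip strokes

## Task

The red wing screw of the clamp that holds the dish rack to the windowsill has come loose: push its wings round clockwise (seen from above) with the fingertips, stroke after stroke, until the screw is fully home and will turn no further, then move clear. Push on one wing at a time; never pinch the screw or touch both sides of its wings at once. Leave the cups, saucer, pot, spoon holder, canister, teaspoon and soap standing where they are.

Things in the scene. Friction and masses are not known exactly. Their poses are not given: they have to be found in the camera images.
- rack: blue and white plastic dish rack with its sill clamp, fixed to the sill. Origin on the sill (z = 0) exactly under the wing screw's axis; x points from the screw into the rack, y along the rack's front, z up. A steel bridge, 34 (x) by 66 mm (y), top at 50 mm, carries the screw; flanges reach y = +-60 mm. The rack proper spans x 38 to 250, y -174 to 174 mm; its floor is at 34 mm.
- rim (a point): middle of the rack's blue front rim, a bar 8 mm thick along the rack's y, 26 mm beyond the screw's axis (rack x), 94 to 102 mm above the sill. It overhangs the far part of the wings' sweep: the wings pass under it, a finger does not, so a finger from above reaches the wings only on the robot's side of it, where rack x is below 22 mm.
- wing_screw (a joint): radians the red wing screw must still turn to be home: 0 = fully home (hard stop; black pad under the bridge sits on the rack's white foot), up to 8.7. Clockwise from above lowers it. Light friction (1 to 1.5 N at the wings); stays where left; sinks 0.8 mm per radian. At value q wing A points along the rack's y axis turned q anticlockwise (q + pi/2 from rack x), wing B opposite.
- screw_top (a point): on the screw's axis at the height of the wing tops: 81 mm above the sill when home, 0.8 mm more per radian left. The two red wings lie in one line, 72 mm tip to tip, 9 mm thick, from 24 mm below this point up to it (57 to 81 mm above the sill at home). Between them a 16 mm gap over the hub (20 mm across, 7 mm lower, white dot on top).
- face_a: the screw's one side and one wing tip, turning with it. Origin on the screw's axis (on the sill when home); its y axis points along wing A, and its -x side is the flat that is pushed to drive wing A clockwise
- face_b: the screw's other side and tip; same origin and axes as face_a. Wing B points along -y and its +x flat is pushed to drive it clockwise
- cup_rack: white ceramic espresso cup standing in the rack, 62 mm across, 56 mm tall; origin under its centre; loose, leave it alone
- cup_sill: blue ceramic espresso cup standing on the sill on one side of the clamp, 62 mm across, 56 mm tall; origin under its centre; loose, leave it alone
- tea_jar: open terracotta-coloured pot standing on the sill on the clamp's other side, 60 mm across, 60 mm tall; origin under its centre; loose, leave it alone
- saucer: green glass saucer lying in the rack, 116 mm across, 16 mm tall; origin under its centre; loose, leave it alone
- spoon_holder: steel teaspoon holder with three spoons in it, standing at the far side of the rack, 56 mm across, about 146 mm tall in all; origin under its centre; loose, leave it alone
- canister: orange plastic canister with a closed screw lid, standing at the far side of the rack, 78 mm across, 110 mm tall; not the thing to turn; origin under its centre; loose, leave it alone
- teaspoon: steel teaspoon lying on the sill, 140 mm long; origin under its middle; loose, leave it alone
- soap: green soap bottle on the sill, 64 mm across, 170 mm tall; origin under its centre; loose, leave it alone

How it is judged:
By the outcome, as a careful person would: the job done as asked, in the order asked, and still so for the second after the job is handed in, with the robot touching nothing.
It also fails if it takes over 58 s, if anything falls off the work surface, if the arm or the gripper's body presses on something with over 40 N, if the wrist force passes 120 N, or if a joint passes its speed limit or range.

## Robot

A 7-joint arm with a two-finger parallel gripper is mounted at the origin on the work surface. World frame = base frame: x ahead of the robot, y to its left, z up, the work surface at z = 0. Lengths are in mm, angles in rad, forces in N, time in s.
With the tool pointing down it reaches from about 400 to 850 mm from the base axis. Payload 6.9 kg.
Tool frame: the origin (TCP) lies on the centre line of the jaws, within the pads' length; the fingertips stand 17 mm ahead of it and the grasp point (between the pads) lies 2 mm behind it; x points along the fingers, z is the direction in which the jaws open and shut, and the axes are right-handed (so a half turn about x gives the same grasp; the last joint's range is limited). The gripper opens to 85 mm and grips with 20 to 120 N. Pads are 22 mm wide; open, the fingers measure 114 mm over their backs; the gripper's body (76 mm by 85 mm) begins 54 mm behind the grasp point. The pads swing forward as they close: fully open they stand 13 mm farther back than shut.
Start: joints at [1.399, 0.507, -0.238, 1.5, 0.126, 1.149, -0.155], TCP at [171.371, -601.035, 213.175] pointing down, gripper open.
Joint ranges: [-3.08, 3.08], [-0.24, 2.05], [-1.43, 1.35], [0, 2.5], [-1.52, 4.66], [0.17, 1.96], [-2.89, 2.89]. Speed limits (rad/s): [2.39, 2.39, 3.14, 3.14, 3.14, 3.14, 3.14].

## Interface

Orientations are given as a unit quaternion [x, y, z, w].
In Python, from rig import telemetry, eyes, job gives the robot as it stands. The module is installed in compiled form; this text tells all that it offers.
- The arm moves only by the tool send_rows, never from a script. Its argument "increments" is a list of rows, each a list of 7 numbers: the shift along the tool's x, y, z in mm, then the turn, a rotation vector about the tool's x, y, z in rad, then the finger opening in mm, from 0 to 85.4. In form: [[x, y, z, wx, wy, wz, claw], ...]. A call has 1 to 10 rows; each row shifts and turns the pose as measured when the row begins, along the tool's axes as they then stand; what a row does not reach is not made up. A row lasts 1/12 s, in which the tool goes at most 41.7 mm and 7.16 degrees, less where a joint would pass 70% of its speed; a pose out of reach is approached as far as the arm can. A call with a gripper value outside its range is refused whole. The fingers move at their own pace and stop on an object; "grip_force" is the grip in N (left out, the last holds). Time passes only in rows, so rows that do not move let the fingers close. It gives the time, the measured TCP pose, the force and the opening at its end, in the units of the state.
- telemetry.get_state(): the state, without advancing time (a new reading comes with each control period).
- eyes.snapshot(name): name is "scene" or "top"; returns a dict with "img" (480x640x3 uint8, red, green, blue), "vfov" (degrees; the focal length in pixels is half the picture's height over the tangent of half this angle, whatever the lens; pixels are square), "cx", "cy" (the principal point, pixels), "D" ([k1, k2, p1, p2, k3] as OpenCV has them; the pictures are not rectified), "R" (3x3) and "t" (3): a world point X has camera coordinates R X + t. Camera axes: x right, y down, z forward; pixel columns grow to the right and rows downward; lengths in mm; the calibration is good to about 2 mm. A picture is of the moment at which its call begins. There is no depth.
- job.sign_off(): hands the job in, once; it reports no verdict.
The state is a dict: "t": time; "q": joint angles; "dq": joint speeds; "joint_torque": joint torques, N m; "tcp_pos": TCP position; "tool_rot": TCP orientation; "ft_force": force on the tool from outside, world axes, zero at the start; "ft_torque": the same for the moment, N m; "opening": opening from 0.0 (shut) to 1.0 (fully open).
Only numpy, scipy, OpenCV 4.12 (cv2) and the standard library are available. Lean on these libraries where they do the work, as an engineer would, in place of code of your own. Each camera call takes 0.05 s, during which the arm holds its last target.

## Working session

There is one attempt and no reset: what is moved stays moved. The work goes in short steps, Python scripts to look and compute and a tool call to move; the robot and the scene stay as the last step left them, time stands still between calls to the robot, and variables do not carry over. Pictures are saved under pics/ and viewed, and the job is handed in when it is done.

Besides the shell and the picture viewer there is one more tool, called as name(argument=value, ...) on one line, values as JSON. send_rows: Moves the arm, as the interface text tells. Its arguments: {"type":"object","properties":{"increments":{"type":"array"},"grip_force":{"type":"number"}},"required":["increments"]}

```bash
mkdir -p pics; ls
python3 - <<'E'
from rig import telemetry, eyes, job
import cv2
s=telemetry.get_state()
for k in s: print(k,s[k])
for n in("scene","top"):
    d=eyes.snapshot(n); cv2.imwrite(f"pics/{n}0.png",d["img"][:,:,::-1])
    print(n,{k:d[k] for k in d if k!="img"})
E
```

```text
pics
t 0.0
q [ 1.39849952  0.50833451 -0.23753956  1.50114789  0.12570696  1.14890046
 -0.15479526]
dq [-1.69214718e-03  1.66906396e-03  4.54584026e-04  4.58655507e-06
 -1.24364386e-03  1.04458049e-03 -1.06990927e-03]
joint_torque [-1.72349964e-04 -6.20599866e+01 -2.18674242e+00 -2.49653918e+01
  1.26983877e-02  1.19310507e-02  2.16266578e-06]
tcp_pos [ 171.17914517 -600.53619495  212.32708947]
tool_rot [ 0.42632034  0.56493382 -0.4255739   0.5639039 ]
ft_force [-0.41266332 -0.13613234  0.01136141]
ft_torque [-0.02993841  0.02868083 -0.01813594]
opening 1.0001244491518604
scene {'vfov': 44.56234872743349, 'cx': 313.13813643853547, 'cy': 247.92000458591767, 'D': array([-0.165221,  0.      ,  0.      ,  0.      ,  0.      ]), 'R': array([[-0.08500626,  0.99637747,  0.00242397],
       [ 0.80463175,  0.07008184, -0.58962385],
       [-0.5876578 , -0.04817131, -0.80767434]]), 't': array([  -9.244167  , -403.96214431, 1882.06384724])}
top {'vfov': 44.851443792195795, 'cx': 320.81605995053644, 'cy': 248.4329470297768, 'D': array([-0.04451285,  0.        ,  0.        ,  0.        ,  0.        ]), 'R': array([[ 0.00899296, -0.99990071, -0.01084886],
       [-0.98713849, -0.00714536, -0.15970771],
       [ 0.15961434,  0.01214557, -0.98710473]]), 't': array([  43.50246783,  581.92613978, 1394.655919  ])}
```

View pics/scene0.png

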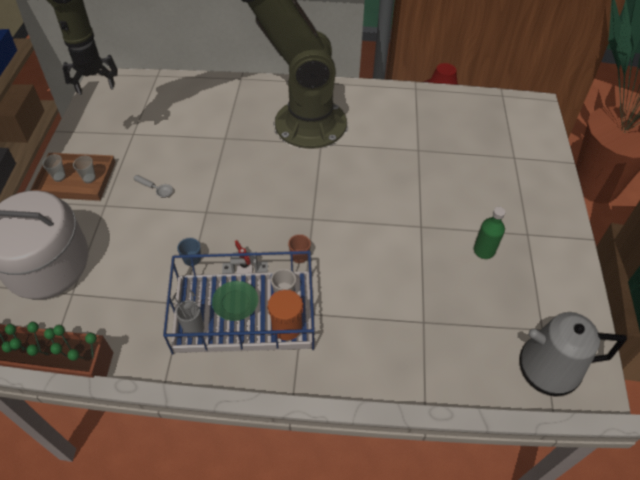

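View pics/top0.png

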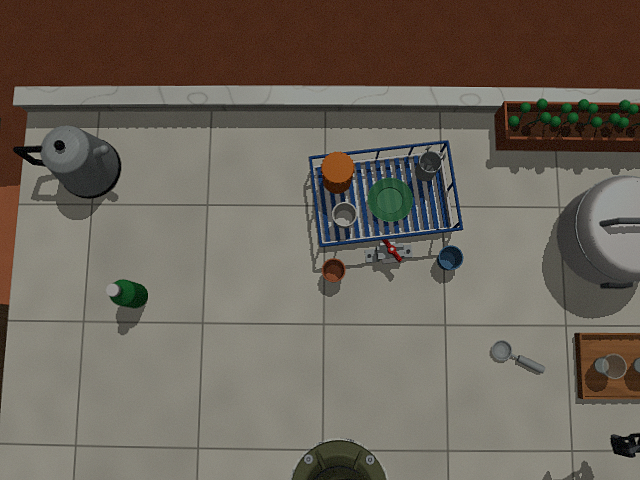

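The screw shows at about (392,250) in the top view and (243,254) in the scene view. Next I zoom in.

```bash
cat > h.py <<'E'
import numpy as np, cv2
from rig import telemetry, eyes, job
def K(d):
    f=d["img"].shape[0]/2/np.tan(np.radians(d["vfov"])/2)
    return np.array([[f,0,d["cx"]],[0,f,d["cy"]],[0,0,1.]])
def proj(d,X):
    X=np.atleast_2d(np.asarray(X,float))
    p,_=cv2.projectPoints(X,cv2.Rodrigues(d["R"])[0],np.asarray(d["t"],float),K(d),d["D"]); return p[:,0]
def unproj(d,uv,z):
    n=cv2.undistortPoints(np.array(uv,float).reshape(-1,1,2),K(d),d["D"])[:,0]
    r=np.c_[n,np.ones(len(n))]@d["R"]; c=-d["R"].T@d["t"]
    return c+r*((z-c[2])/r[:,2])[:,None]
def crop(d,u0,v0,w,h,s,name,pts=None):
    im=d["img"][:,:,::-1][v0:v0+h,u0:u0+w]
    im=cv2.resize(im,None,fx=s,fy=s,interpolation=cv2.INTER_CUBIC)
    if pts is not None:
        for p in pts:
            cv2.circle(im,(int((p[0]-u0+.5)*s),int((p[1]-v0+.5)*s)),2,(0,255,255),-1)
    cv2.imwrite(name,im)
E
python3 - <<'E'
from h import *
d=eyes.snapshot("top"); crop(d,300,130,180,150,4,"pics/t1.png")
d=eyes.snapshot("scene"); crop(d,150,220,180,150,4,"pics/s1.png")
E
```

```text
(no output)
```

View pics/t1.png

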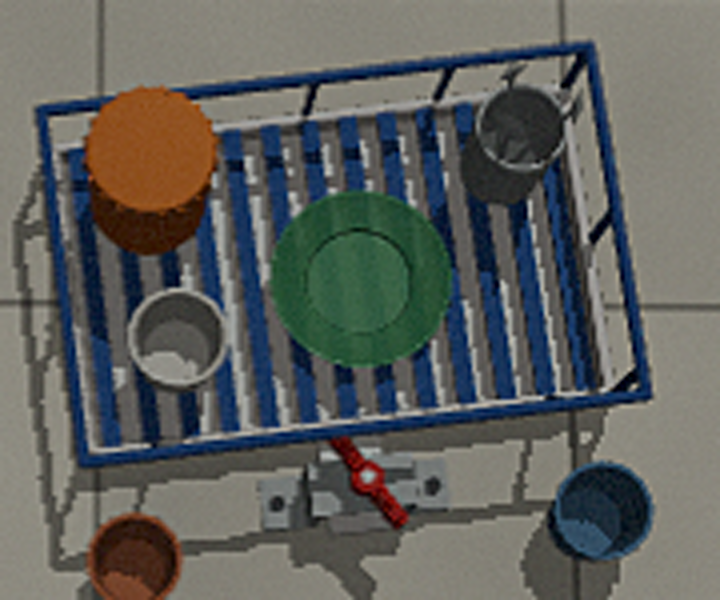

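View pics/s1.png

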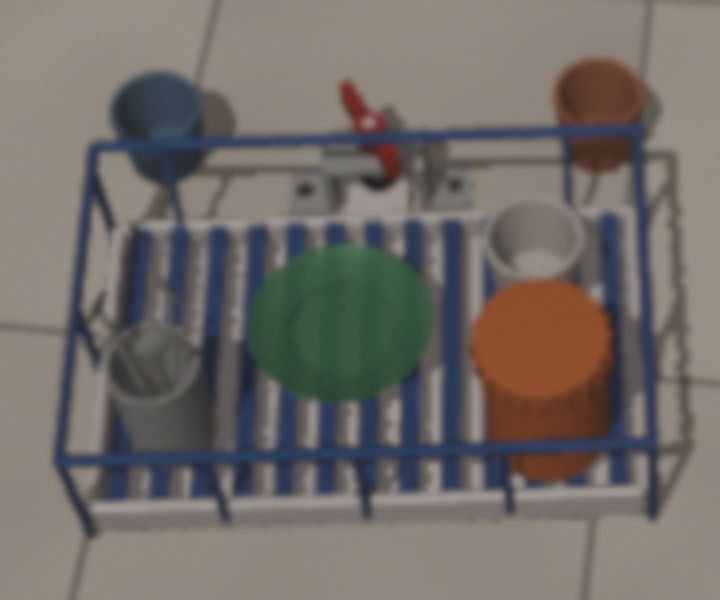

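Run:
```python
from h import *
t=eyes.snapshot("top"); s=eyes.snapshot("scene")
T=lambda a:[(300+(u+.5)/4-.5,130+(v+.5)/4-.5) for u,v in a]
S=lambda a:[(150+(u+.5)/4-.5,220+(v+.5)/4-.5) for u,v in a]
for nm,d,f,L,Rr,F,B in(("top",t,T,(84,461),(645,397),(41,110),(590,47)),("sc",s,S,(637,132),(94,149),(651,445),(64,460))):
    a=unproj(d,f([L,Rr,F,B]),98); print(nm,np.round(a,1))
    v=a[0]-a[1]; n=np.linalg.norm(v); print(n,'yaw of +y',np.degrees(np.arctan2(v[1],v[0])), 'mid',(a[0]+a[1])/2)
for z in (76,78,80,81): print(z,unproj(t,T([(367,477)]),z)[0,:2],unproj(s,S([(369,122)]),z)[0,:2])
a=unproj(t,T([(341,440),(401,522)]),84);print('tips',a)
a=unproj(s,S([(346,84)]),84);print('tip sc',a)
for n,p,z in(("cup_sill",(601,505),56),("tea",(135,556),60)): print(n,unproj(t,T([p]),z))
for n,p,z in(("cup_sill",(157,105),56),("tea",(599,91),60)): print(n,unproj(s,S([p]),z))
```

```text
top [[ 581.9   48.1   98. ]
 [ 623.4 -288.6   98. ]
 [ 800.3   76.5   98. ]
 [ 843.1 -261.6   98. ]]
339.2580636864158 yaw of +y 97.0143283153882 mid [ 602.64269906 -120.22502458   98.        ]
sc [[ 584.2   48.2   98. ]
 [ 626.8 -288.4   98. ]
 [ 801.8   75.7   98. ]
 [ 842.7 -257.6   98. ]]
339.2997187343991 yaw of +y 97.2060986954373 mid [ 605.48698686 -120.07406796   98.        ]
76 [ 577.01847544 -123.36266555] [ 575.51948989 -124.00605146]
78 [ 576.69485722 -123.14161679] [ 576.93705805 -123.5878044 ]
80 [ 576.371239   -122.92056803] [ 578.35462622 -123.16955733]
81 [ 576.20942989 -122.81004365] [ 579.0634103  -122.96043379]
tips [[ 598.27569527 -106.99299695   84.        ]
 [ 548.46224137 -142.64338542   84.        ]]
tip sc [[ 552.72268472 -141.78937342   84.        ]]
cup_sill [[ 563.86814247 -269.25134008   56.        ]]
tea [[529.72087761  16.94447432  60.        ]]
cup_sill [[ 559.89411377 -269.36429055   56.        ]]
tea [[526.51027677  18.12303599  60.        ]]
```

```bash
cat >> h.py <<'E'
from scipy.spatial.transform import Rotation as Ro
YAW=np.radians(7.1); C=np.array([577.6,-123.3])
RX=np.array([np.cos(YAW),np.sin(YAW)]); RY=np.array([-RX[1],RX[0]])
def rack2w(p): return C+p[0]*RX+p[1]*RY
def w2rack(p): v=np.asarray(p)[:2]-C; return np.array([v@RX,v@RY])
def st():
    s=telemetry.get_state(); return s,np.asarray(s["tcp_pos"]),Ro.from_quat(s["tool_rot"])
def goalR():
    z=np.array([*RY,0]); x=np.array([0,0,-1.]); return [Ro.from_matrix(np.c_[x,np.cross(k*z,x),k*z]) for k in(1,-1)]
E
python3 - <<'E'
from h import *
s,p,R=st(); print(R.as_matrix().round(3), s["q"].round(3))
for g in goalR(): print((R.inv()*g).as_rotvec())
g=goalR()[0]
print(R.inv().apply([*(rack2w((0,-50))-p[:2]),0]))
E
```

```text
[[-0.     0.962  0.274]
 [ 0.001  0.274 -0.962]
 [-1.     0.    -0.001]] [ 1.399  0.508 -0.238  1.501  0.126  1.149 -0.155]
[-2.98770513e+00 -4.59111084e-05 -9.28880082e-04]
[ 1.53887379e-01 -6.20574116e-04  3.06726843e-05]
[ 1.93963234e-01  5.14024993e+02 -2.98431442e+02]
```

send_rows(increments=[[0,0,0,0.077,0,0,0],[0,0,0,0.077,0,0,0],[0,25,-24,0,0,0,0],[0,25,-24,0,0,0,0],[0,25,-24,0,0,0,0],[0,25,-24,0,0,0,0],[0,25,-24,0,0,0,0],[0,25,-24,0,0,0,0],[0,25,-24,0,0,0,0],[0,25,-24,0,0,0,0]], grip_force=60)

```text
t: 1.13
tcp_pos: [346.5, -386.6, 210.2]
tool_rot: [0.473, 0.524, -0.477, 0.523]
ft_force: [0.5, -0.3, -0.2]
opening: 0.003
```

```bash
cat > s.py <<'E'
from h import *
s,p,R=st(); print("t",round(s["t"],2),"rack",w2rack(p).round(1),"z",p[2].round(1),"dR",(R.inv()*goalR()[1]).as_rotvec().round(3),"F",np.asarray(s["ft_force"]).round(1),"op",round(s["opening"],3))
E
python3 s.py
```

```text
t 1.13 rack [-261.9 -232.7] z 210.2 dR [-0.026  0.002  0.005] F [ 0.5 -0.3 -0.2] op 0.003
```

send_rows(increments=[[0,29,-27,-0.026,0,0,0],[0,29,-27,0,0,0,0],[0,29,-27,0,0,0,0],[0,29,-27,0,0,0,0],[0,29,-27,0,0,0,0],[0,29,-27,0,0,0,0],[0,24,-24,0,0,0,0],[0,0,0,0,0,0,0],[0,0,0,0,0,0,0]])

```text
t: 1.88
tcp_pos: [532.6, -157.6, 210.1]
tool_rot: [0.465, 0.532, -0.465, 0.533]
ft_force: [-0.2, -0.8, -1.1]
opening: -0.001
```

```bash
python3 s.py
python3 - <<'E'
from h import *
s,p,R=st()
for n in("top","scene"):
    d=eyes.snapshot(n)
    tip=p+R.apply([17,0,0]); tip2=p+R.apply([30,0,0])
    pts=proj(d,[p,tip,tip2]); print(n,pts.round(1))
    c=pts[1].astype(int); crop(d,c[0]-60,c[1]-60,120,120,5,f"pics/{n}2.png",pts)
E
```

```text
t 1.88 rack [-48.9 -28.4] z 210.1 dR [ 0.012  0.    -0.001] F [-0.2 -0.8 -1.1] op -0.001
top [[413.9 259.3]
 [412.8 260.4]
 [411.9 261.2]]
scene [[225.7 202.2]
 [226.5 206.7]
 [227.1 210.2]]
```

View pics/scene2.png

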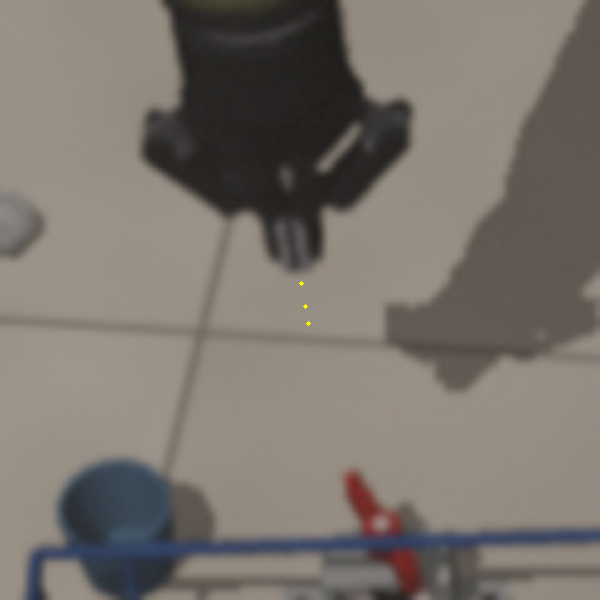

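View pics/top2.png

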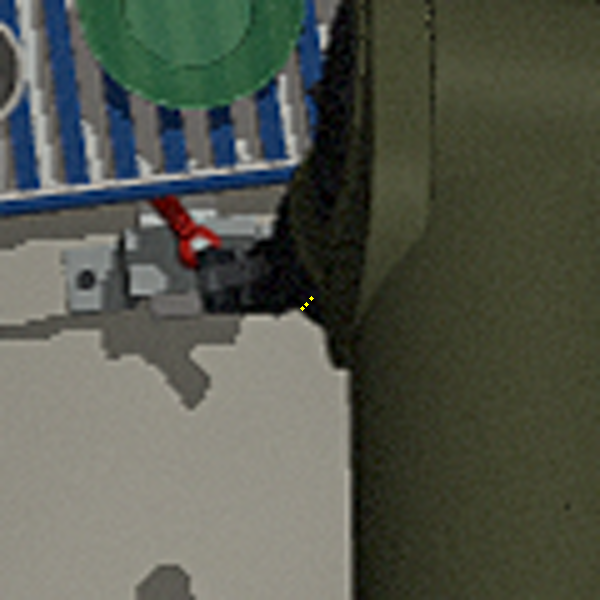

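```bash
python3 s.py
python3 - <<'E'
from h import *
s,p,R=st(); print(s["dq"].round(3))
for n in("scene",):
    d=eyes.snapshot(n)
    pts=proj(d,[p,p+R.apply([17,0,0])]+[p+R.apply([a,0,b]) for a in(17,4) for b in (-14.5,14.5)]); print(n,pts.round(1))
    c=pts[1].astype(int); crop(d,c[0]-40,c[1]-40,80,80,7,f"pics/{n}3.png",pts)
E
python3 s.py
```

```text
t 1.98 rack [-49.6 -29.2] z 210.2 dR [ 0.01  -0.    -0.001] F [-0.6  0.2  0.3] op -0.002
[ 0.031 -0.009  0.028  0.007  0.01   0.003  0.003]
scene [[225.4 202. ]
 [226.2 206.5]
 [232.2 206.3]
 [220.3 206.7]
 [231.6 202.8]
 [219.6 203.3]]
t 2.03 rack [-50.4 -30.5] z 210.2 dR [ 0.008  0.001 -0.001] F [-0.2 -0.   0.2] op 0.0
```

View pics/scene3.png

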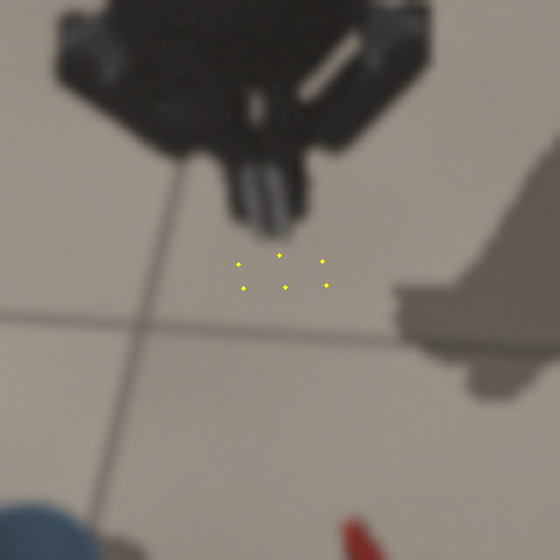

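```bash
python3 - <<'E'
from h import *
d=eyes.snapshot("scene")
d0=dict(d); d0["img"]=cv2.imread("pics/scene0.png")[:,:,::-1]
p=np.array([171.18,-600.5,212.3]); R=Ro.from_quat([ 0.42632034 , 0.56493382, -0.4255739 ,  0.5639039 ])
pts=proj(d0,[p]+[p+R.apply([a,0,b]) for a in(17,) for b in (-42,42)]); print(pts)
crop(d0,40,30,110,110,6,"pics/s0z.png",pts)
s,p,R=st()
pts=proj(d,[[0,0,0],[0,0,333]]); print(pts)
pts=proj(d,[p,p+R.apply([17,0,0])]);print(pts)
crop(d,int(pts[1][0])-60,int(pts[1][1])-60,120,120,5,"pics/s4.png",pts)
t=eyes.snapshot("top"); print(proj(t,[[0,0,0]]))
E
python3 s.py
```

```text
[[ 98.83292862  98.47085273]
 [114.46445433 100.74430102]
 [ 86.32890575 105.23673002]]
[[310.28311247 123.15791354]
 [310.14473232  34.9338223 ]]
[[224.59345273 201.59423751]
 [225.40036851 206.14386407]]
[[338.81432072 489.19304492]]
t 2.13 rack [-50.9 -31.5] z 210.3 dR [ 0.006  0.001 -0.001] F [-0.3 -0.2 -0.6] op -0.002
```

View pics/s0z.png

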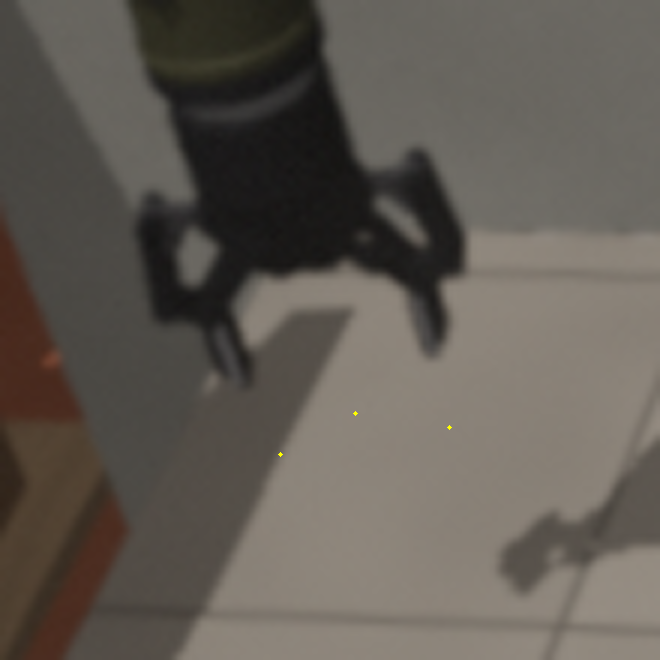

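View pics/s4.png

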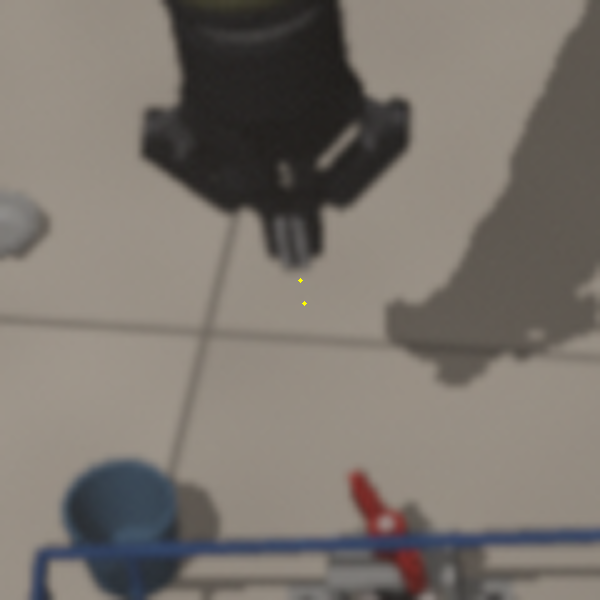

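```bash
python3 - <<'E'
from h import *
d=eyes.snapshot("top")
d0=dict(d); d0["img"]=cv2.imread("pics/top0.png")[:,:,::-1]
p=np.array([171.18,-600.5,212.3]); R=Ro.from_quat([ 0.42632034 , 0.56493382, -0.4255739 ,  0.5639039 ])
pts=proj(d0,[p+R.apply([a,0,b]) for a in(17,4,-55) for b in (-42,42)]); print(pts)
crop(d0,540,380,100,100,6,"pics/t0z.png",pts)
s,p,R=st()
pts=proj(d,[p]+[p+R.apply([-50,0,b]) for b in (-60,60)]);print(pts)
crop(d,330,190,150,120,5,"pics/t4.png",pts)
E
python3 s.py
```

```text
[[603.59015854 434.71189204]
 [640.01015918 423.46803988]
 [606.45778532 435.65091608]
 [643.22825127 424.2812279 ]
 [620.2425039  440.16109414]
 [658.68694439 428.182858  ]]
[[415.45937428 260.01339238]
 [390.72169336 260.16350686]
 [447.18683654 253.25084404]]
t 2.18 rack [-50.9 -31.6] z 210.3 dR [ 0.006  0.001 -0.001] F [ 0.1  0.8 -0.8] op -0.002
```

View pics/t0z.png

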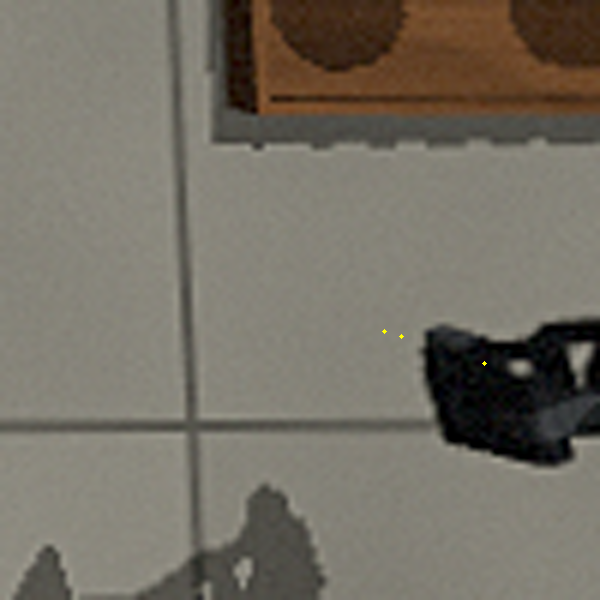

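View pics/t4.png

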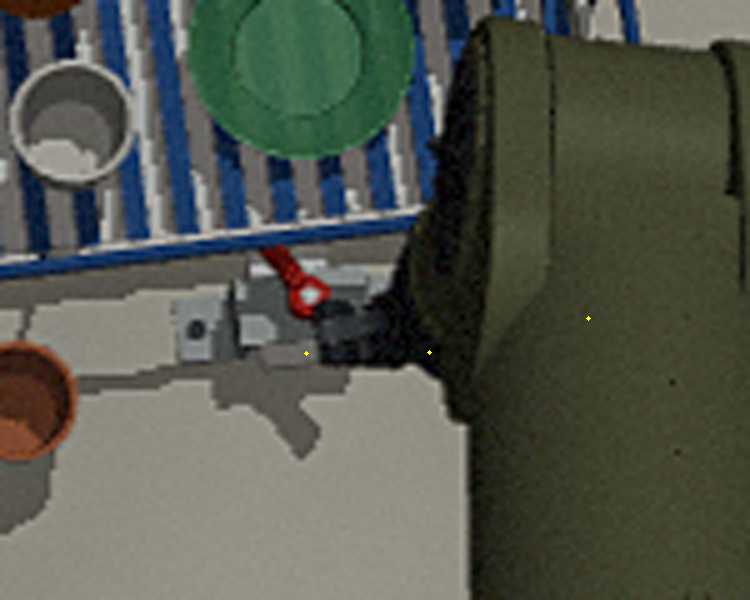

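```bash
python3 - <<'E'
from h import *
t=eyes.snapshot("top"); s=eyes.snapshot("scene")
def tri(us,ut):
    P=[np.c_[d["R"],d["t"]] for d in(s,t)]
    n=[cv2.undistortPoints(np.array(u,float).reshape(1,1,2),K(d),d["D"])[0].T for u,d in((us,s),(ut,t))]
    X=cv2.triangulatePoints(*P,*n); X=X[:3,0]/X[3,0]; return X, proj(s,X)[0]-us, proj(t,X)[0]-ut
p=np.array([171.18,-600.5,212.3]); R=Ro.from_quat([ 0.42632034 , 0.56493382, -0.4255739 ,  0.5639039 ])
for ut in((612,437),(612,444),(614,453)):
    X,a,b=tri((112,88.7),ut); print(X.round(1),a.round(1),b.round(1),R.inv().apply(X-p).round(1))
# base
print(proj(s,[[100,0,0],[0,100,0],[0,-100,0]]), proj(t,[[100,0,0],[94,0,40]]))
crop(s,250,60,120,110,6,"pics/base.png",proj(s,[[0,0,0],[90,0,0],[0,90,0],[0,-90,0]]))
E
python3 s.py
```

```text
[ 162.  -555.2  242.2] [-0.2 -0. ] [-0.2  0.1] [-29.8   3.5 -46.1]
[ 146.2 -562.2  229. ] [0.3 0.1] [ 0.5 -0.1] [-16.6 -13.6 -43.7]
[ 124.9 -573.8  211.6] [0.3 0.1] [ 0.4 -0.1] [  0.8 -37.2 -38.4]
[[307.46741733 144.5391542 ]
 [341.12309696 125.02697479]
 [279.62234985 121.41603959]] [[339.02475476 446.59320758]
 [339.35054302 452.18329565]]
t 2.28 rack [-50.7 -31.3] z 210.4 dR [ 0.006  0.001 -0.001] F [-0.3 -0.6  0.3] op 0.001
```

View pics/base.png

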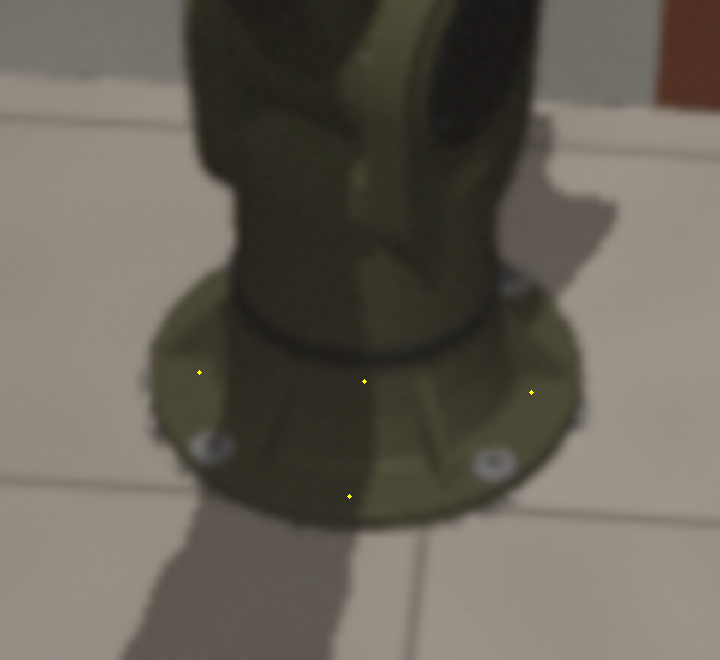

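The scene picture puts the closed tips about 30 mm higher, or about 20 mm further back, than the stated 17 mm ahead of the TCP. I'll settle it on the bare sill beside the clamp before going near the screw.

send_rows(increments=[[0,-25,0,0,0,0,0],[0,-30,0,0,0,0,0],[25,0,0,0,0,0,0],[30,0,0,0,0,0,0],[30,0,0,0,0,0,0],[30,0,0,0,0,0,0],[20,0,0,0,0,0,0],[0,0,0,0,0,0,0],[0,0,0,0,0,0,0]])

```text
t: 3.03
tcp_pos: [474.3, -175.6, 73.9]
tool_rot: [0.47, 0.525, -0.469, 0.532]
ft_force: [0.7, -0.2, 0.2]
opening: -0.001
```

```bash
cat > look.py <<'E'
import sys
from h import *
tag=sys.argv[1]; zz=int(sys.argv[2]) if len(sys.argv)>2 else 6
s,p,R=st()
d=eyes.snapshot("scene"); pts=proj(d,[p,p+R.apply([17,0,0])]); print(pts.round(1))
c=pts[1].astype(int); u0,v0=max(c[0]-60,0),max(c[1]-50,0); print(u0,v0)
crop(d,u0,v0,120,100,zz,f"pics/{tag}.png",pts)
E
python3 s.py; python3 look.py a1
```

```text
t 3.03 rack [-109.   -39.1] z 73.9 dR [-0.006  0.006 -0.008] F [ 0.7 -0.2  0.2] op -0.001
[[228.8 218.5]
 [229.5 222.5]]
169 172
```

View pics/a1.png

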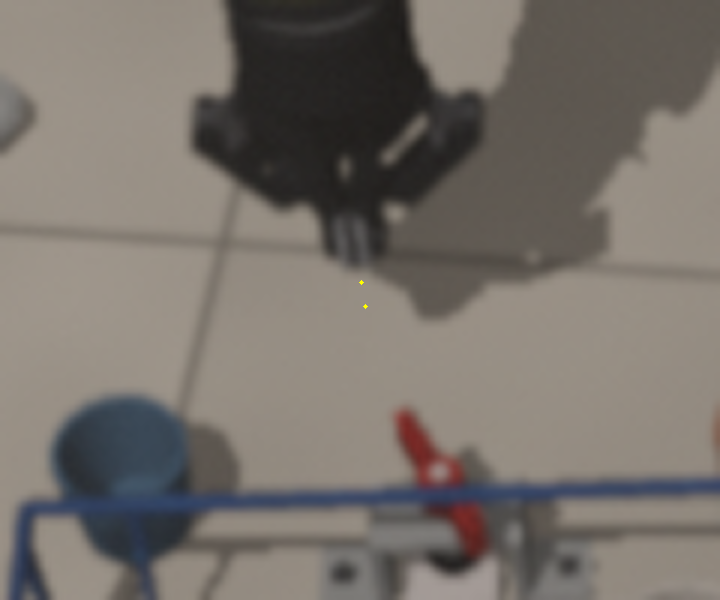

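send_rows(increments=[[20,0,0,0,0,0,0],[14,0,0,0,0,0,0],[4,0,0,0,0,0,0],[0,0,0,0,0,0,0],[0,0,0,0,0,0,0]])

```text
t: 3.5
tcp_pos: [479.7, -178.6, 42.5]
tool_rot: [0.473, 0.52, -0.468, 0.536]
ft_force: [-0.8, 0.4, 0.2]
opening: 0.003
```

```bash
python3 s.py; python3 look.py a2
```

```text
t 3.5 rack [-104.   -42.8] z 42.5 dR [-0.009  0.012 -0.019] F [-0.8  0.4  0.2] op 0.003
[[228.7 227.3]
 [229.3 231.3]]
169 181
```

View pics/a2.png

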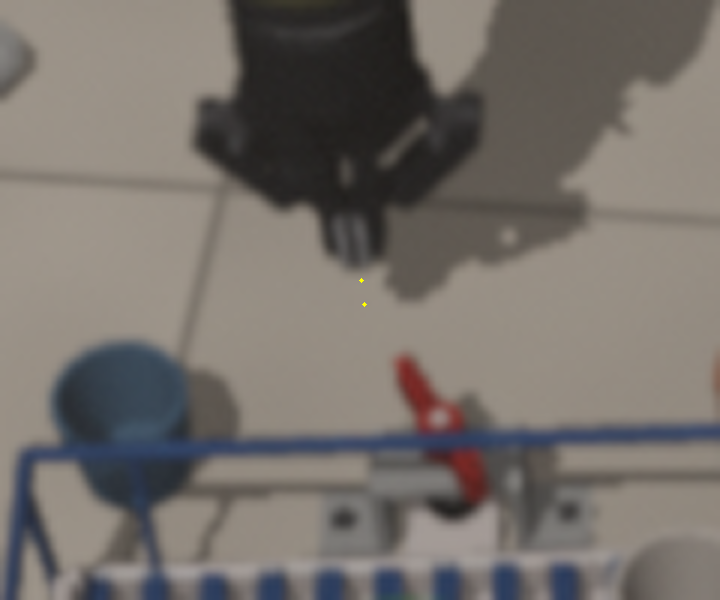

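send_rows(increments=[[15,0,0,-0.009,0.012,-0.019,0],[15,0,0,0,0,0,0],[8,0,0,0,0,0,0],[0,0,0,0,0,0,0],[0,0,0,0,0,0,0]])

```text
t: 3.97
tcp_pos: [483.9, -180.2, 9.1]
tool_rot: [0.469, 0.527, -0.467, 0.533]
ft_force: [0.4, -1.1, -0.2]
opening: -0.0
```

```bash
python3 s.py; python3 look.py a3
```

```text
t 3.97 rack [-100.   -44.9] z 9.1 dR [-0.     0.005 -0.008] F [ 0.4 -1.1 -0.2] op -0.0
[[229.2 236. ]
 [229.9 239.8]]
169 189
```

View pics/a3.png

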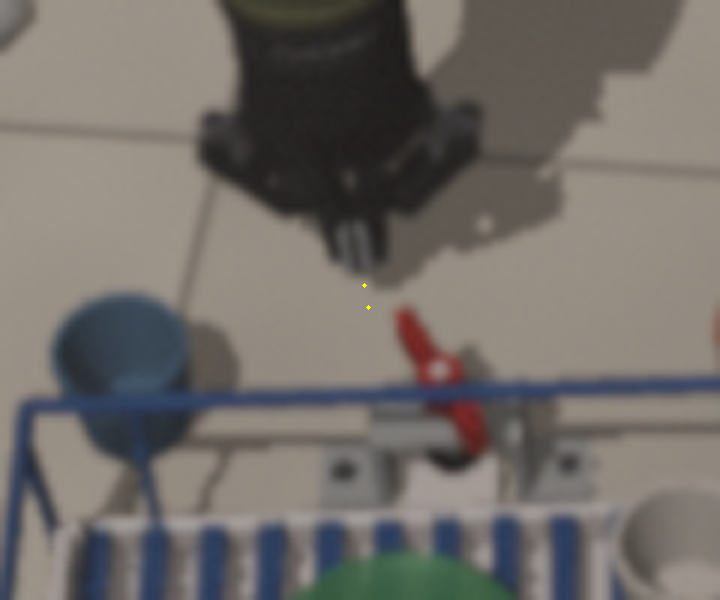

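Run:
```python
from h import *
s,p,R=st(); d=eyes.snapshot("scene")
for z in (20,24,28):
    X=unproj(d,[(169+358.5/6-.5,189+272/6-.5)],z)[0]; print(z,X.round(1),p.round(1),"tool frame",R.inv().apply(X-p).round(1))
```

```text
20 [ 484.8 -181.5   20. ] [ 484.  -180.3    9.2] tool frame [-10.8   0.8   1.4]
24 [ 487.8 -180.5   24. ] [ 484.  -180.3    9.2] tool frame [-14.7   3.9   0.8]
28 [ 490.8 -179.5   28. ] [ 484.  -180.3    9.2] tool frame [-18.7   7.    0.2]
```

send_rows(increments=[[5,-1,0,0,0.005,-0.008,0],[5,0,0,0,0,0,0],[5,0,0,0,0,0,0],[0,0,0,0,0,0,0]])

```text
t: 4.4
tcp_pos: [484.0, -180.9, -5.1]
tool_rot: [0.469, 0.529, -0.468, 0.531]
ft_force: [-0.3, -0.5, -0.2]
opening: -0.003
```

```bash
python3 s.py; python3 look.py a4
```

```text
t 4.4 rack [-100.   -45.6] z -5.1 dR [-0.     0.001 -0.003] F [-0.3 -0.5 -0.2] op -0.003
[[229.5 239.1]
 [230.2 242.8]]
170 192
```

View pics/a4.png

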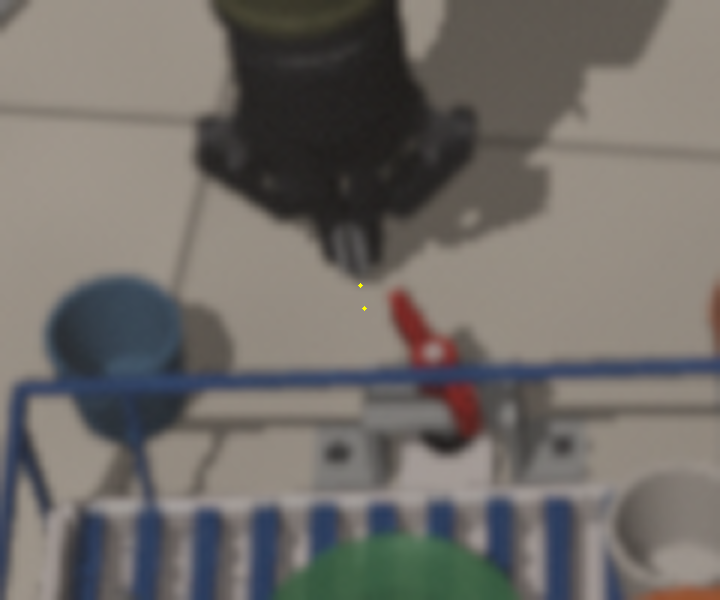

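send_rows(increments=[[4,0,0,0,0,0,0],[3,0,0,0,0,0,0],[2,0,0,0,0,0,0],[0,0,0,0,0,0,0]])

```text
t: 4.78
tcp_pos: [484.0, -180.8, -14.8]
tool_rot: [0.469, 0.529, -0.468, 0.531]
ft_force: [-0.2, -0.0, -0.3]
opening: -0.0
```

```bash
python3 s.py
```

```text
t 4.78 rack [-100.   -45.5] z -14.8 dR [-0.     0.001 -0.003] F [-0.2 -0.  -0.3] op -0.0
```

send_rows(increments=[[2,0,0,0,0,0,0],[2,0,0,0,0,0,0]])

```text
t: 4.95
tcp_pos: [484.2, -180.8, -18.2]
tool_rot: [0.468, 0.529, -0.468, 0.531]
ft_force: [-8.2, 3.8, 45.3]
opening: -0.001
```

send_rows(increments=[[2,0,0,0,0,0,0],[1,0,0,0,0,0,0]])

```text
t: 5.12
tcp_pos: [484.2, -180.9, -17.9]
tool_rot: [0.468, 0.528, -0.468, 0.532]
ft_force: [-0.9, 1.1, 3.0]
opening: -0.004
```

```bash
python3 s.py; python3 look.py a5
```

```text
t 5.12 rack [-99.8 -45.6] z -17.9 dR [ 0.     0.004 -0.004] F [-0.9  1.1  3. ] op -0.004
[[230.1 242. ]
 [230.7 245.6]]
170 195
```

View pics/a5.png

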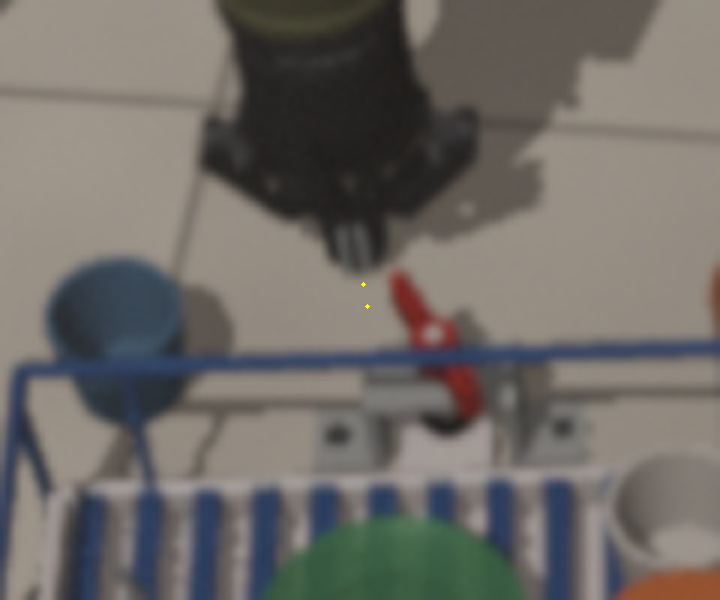

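```bash
python3 - <<'E'
from h import *
s,p,R=st(); d=eyes.snapshot("scene")
X=unproj(d,[(170+358.5/6-.5,195+v/6-.5) for v in (266,270,274)],0); print(X.round(1),p.round(1),"tool frame",R.inv().apply(X-p).round(1))
b=[[*(p[:2]+R.apply([0,y,z])[:2]),h] for y,z,h in((11,-14.5,0),(11,14.5,0),(-11,-14.5,0),(-11,14.5,0),(11,-14.5,30),(11,14.5,30))]
pts=proj(d,b)
crop(d,200,210,60,50,12,"pics/a6.png",pts)
E
python3 s.py
```

```text
[[ 486.7 -180.7    0. ]
 [ 489.  -180.3    0. ]
 [ 491.3 -179.9    0. ]] [ 484.2 -180.9  -18. ] tool frame [[-18.    2.6   0.2]
 [-18.    4.9   0.1]
 [-18.    7.2  -0. ]]
t 5.22 rack [-99.8 -45.6] z -18.0 dR [ 0.     0.004 -0.004] F [-3.8  1.8 16.5] op -0.002
```

View pics/a6.png

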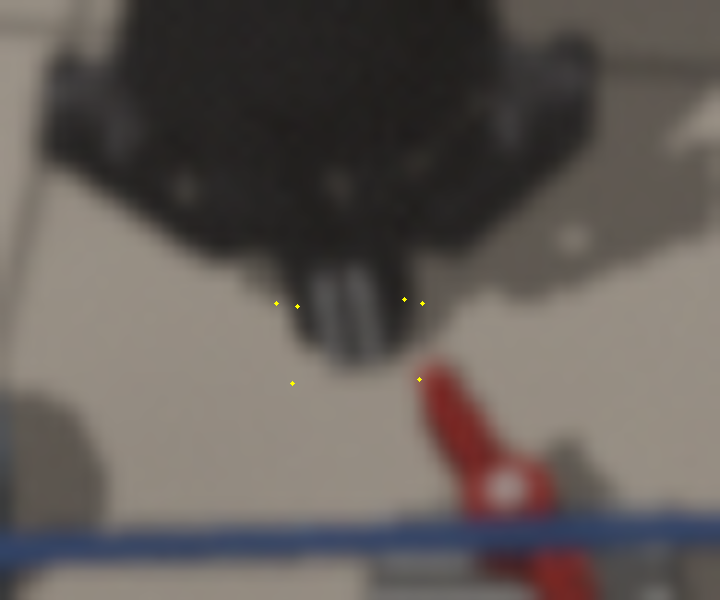

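send_rows(increments=[[-30,0,0,0,0.004,-0.004,0],[-30,0,0,0,0,0,0],[-30,0,0,0,0,0,0],[-28,0,0,0,0,0,0],[0,25,-3,0,0,0,0],[0,30,-3,0,0,0,0],[0,28,-3,0,0,0,0],[0,10,0,0,0,0,0],[0,0,0,0,0,0,0],[0,0,0,0,0,0,0]])

```text
t: 6.05
tcp_pos: [577.0, -159.9, 106.4]
tool_rot: [0.468, 0.53, -0.469, 0.529]
ft_force: [-0.3, 0.4, -0.0]
opening: -0.004
```

```bash
python3 s.py
```

```text
t 6.05 rack [ -5.1 -36.3] z 106.4 dR [-0.002  0.     0.001] F [-0.3  0.4 -0. ] op -0.004
```

```bash
python3 look.py b1 7; python3 s.py
```

```text
[[226.5 242.5]
 [227.3 246.5]]
167 196
t 6.1 rack [ -5.5 -36.3] z 106.3 dR [-0.002  0.     0.001] F [-1.5  0.  -0.4] op -0.001
```

View pics/b1.png

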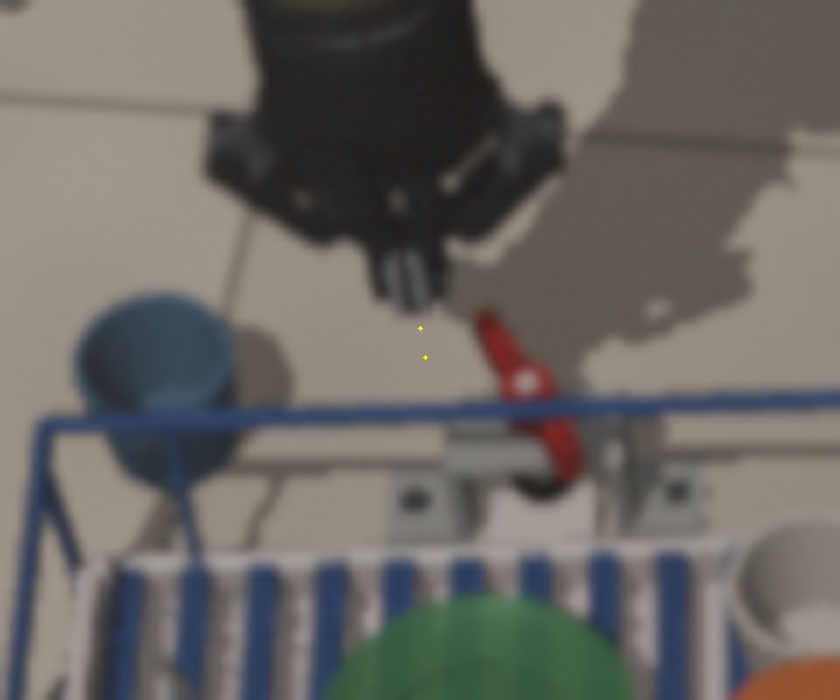

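send_rows(increments=[[20,2,0,0,0,0,0],[20,2,0,0,0,0,0],[11,1,0,0,0,0,0],[0,0,0,0,0,0,0],[0,0,0,0,0,0,0]])

```text
t: 6.52
tcp_pos: [576.5, -161.9, 54.1]
tool_rot: [0.468, 0.529, -0.471, 0.528]
ft_force: [0.3, -0.9, 0.7]
opening: -0.001
```

```bash
python3 s.py;  python3 look.py b2 7
```

```text
t 6.52 rack [ -5.9 -38.2] z 54.1 dR [-0.005  0.001  0.004] F [ 0.3 -0.9  0.7] op -0.001
[[228.2 254.4]
 [228.9 258.1]]
168 208
```

View pics/b2.png

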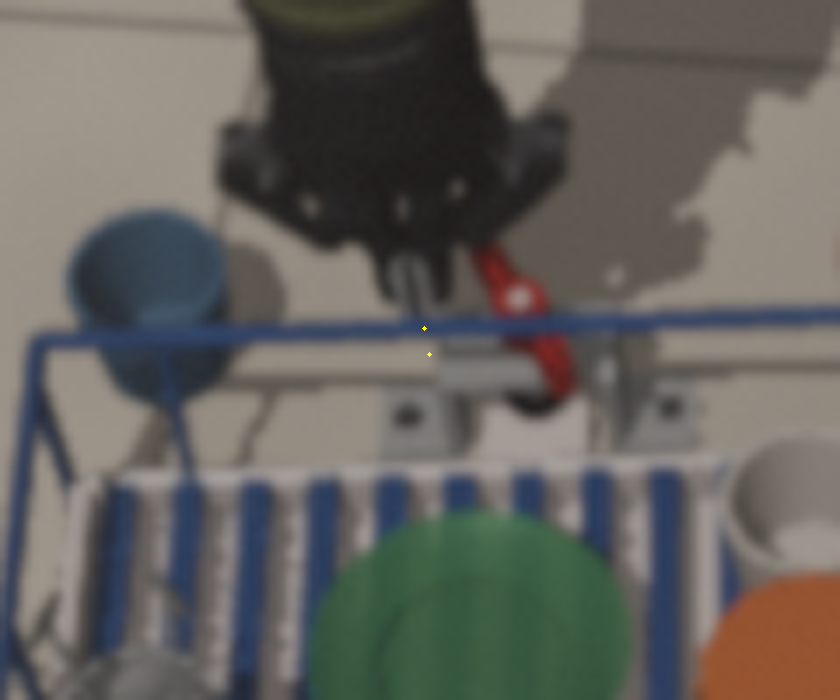

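```bash
cat > plan.py <<'E'
import sys
from h import *
def ctr(th,r=26):
    a=np.radians(th); u=np.array([np.cos(a),np.sin(a)]); n=np.array([-u[1],u[0]])
    h=11*abs(n[0])+14.5*abs(n[1])
    return r*u+(4.5+h)*n
if __name__=="__main__":
    ths=[float(x) for x in sys.argv[2:]]; zt=float(sys.argv[1])
    s,p,R=st(); g=goalR()[1]; print("rot",(R.inv()*g).as_rotvec().round(3))
    cur=w2rack(p); z=p[2]
    for i,t in enumerate(ths):
        c=ctr(t); d=c-cur; zz=p[2]+(zt-p[2])*(i+1)/len(ths)
        print(t,c.round(1),"row",[round(z-zz,1),round(d[0],1),round(-d[1],1)]); cur=c; z=zz
E
python3 plan.py 54 208 196 184 172 160 148 136
```

```text
rot [-0.005  0.001  0.004]
208.0 [-12.4 -32. ] row [np.float64(0.0), np.float64(-6.5), np.float64(-6.2)]
196.0 [-19.1 -27.8] row [np.float64(0.0), np.float64(-6.7), np.float64(-4.2)]
184.0 [-24.6 -21.5] row [np.float64(0.0), np.float64(-5.5), np.float64(-6.3)]
172.0 [-28.6 -16.6] row [np.float64(0.0), np.float64(-4.0), np.float64(-4.9)]
160.0 [-31.9 -11.7] row [np.float64(0.0), np.float64(-3.3), np.float64(-4.9)]
148.0 [-34.   -5.4] row [np.float64(0.0), np.float64(-2.1), np.float64(-6.3)]
136.0 [-34.4   1.8] row [np.float64(0.0), np.float64(-0.3), np.float64(-7.2)]
```

send_rows(increments=[[0,-6,-6,-0.005,0,0.004,0],[0,-6.5,-4.5,0,0,0,0],[0,-5,-6,0,0,0,0],[0,-4,-5,0,0,0,0],[0,-3,-5,0,0,0,0],[0,-2,-6,0,0,0,0]])

```text
t: 7.07
tcp_pos: [546.8, -135.0, 58.5]
tool_rot: [0.47, 0.525, -0.469, 0.532]
ft_force: [1.4, -1.9, -0.6]
opening: -0.001
```

```bash
python3 s.py;  python3 look.py b3 7
```

```text
t 7.07 rack [-32.   -7.8] z 58.5 dR [-0.005  0.006 -0.007] F [ 1.4 -1.9 -0.6] op -0.001
[[240.1 244.9]
 [240.7 248.8]]
180 198
```

View pics/b3.png

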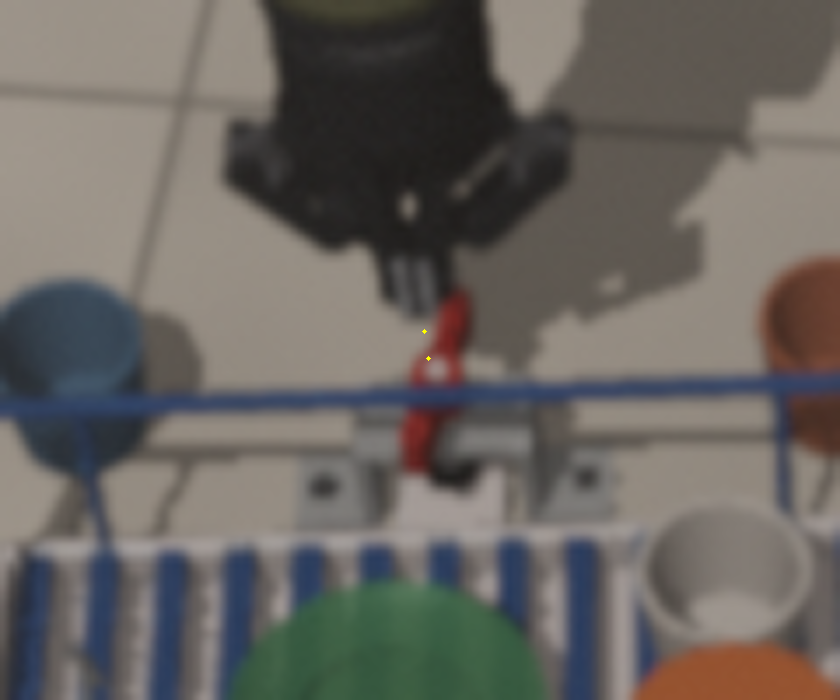

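```bash
sed -i 's/r=26/r=23/' plan.py; python3 plan.py 53 150 138 126 114 102 90 78
```

```text
rot [-0.003  0.005 -0.007]
150.0 [-31.2  -8. ] row [np.float64(0.8), np.float64(1.0), np.float64(2.1)]
138.0 [-32.2  -1.4] row [np.float64(0.8), np.float64(-1.0), np.float64(-6.6)]
126.0 [-31.3   5.7] row [np.float64(0.8), np.float64(1.0), np.float64(-7.2)]
114.0 [-28.   12.7] row [np.float64(0.8), np.float64(3.2), np.float64(-7.0)]
102.0 [-22.7  18.7] row [np.float64(0.8), np.float64(5.4), np.float64(-6.0)]
90.0 [-15.5  23. ] row [np.float64(0.8), np.float64(7.2), np.float64(-4.3)]
78.0 [-13.1  26.3] row [np.float64(0.8), np.float64(2.4), np.float64(-3.3)]
```

send_rows(increments=[[2,1,0,-0.003,0.005,-0.007,0],[1,0,-5,0,0,0,0],[1,1,-7,0,0,0,0],[1,3,-7,0,0,0,0],[1,5,-6,0,0,0,0],[1,6,-4,0,0,0,0]])

```text
t: 7.62
tcp_pos: [558.8, -101.8, 51.6]
tool_rot: [0.468, 0.529, -0.47, 0.53]
ft_force: [-0.9, -0.9, 1.3]
opening: -0.002
```

```bash
python3 s.py;  python3 look.py b4 7;python3 plan.py 53 90 78 66 54 48
```

```text
t 7.62 rack [-16.   23.7] z 51.6 dR [-0.002  0.002  0.002] F [-0.9 -0.9  1.3] op -0.002
[[252.2 251. ]
 [252.7 254.8]]
192 204
rot [-0.001  0.001  0.001]
90.0 [-15.5  23. ] row [np.float64(-0.3), np.float64(-1.0), np.float64(2.1)]
78.0 [-13.1  26.3] row [np.float64(-0.3), np.float64(2.4), np.float64(-3.3)]
66.0 [-9.3 29.3] row [np.float64(-0.3), np.float64(3.8), np.float64(-3.0)]
54.0 [-4.2 31.5] row [np.float64(-0.3), np.float64(5.1), np.float64(-2.2)]
48.0 [-1.2 32.1] row [np.float64(-0.3), np.float64(3.0), np.float64(-0.6)]
```

View pics/b4.png

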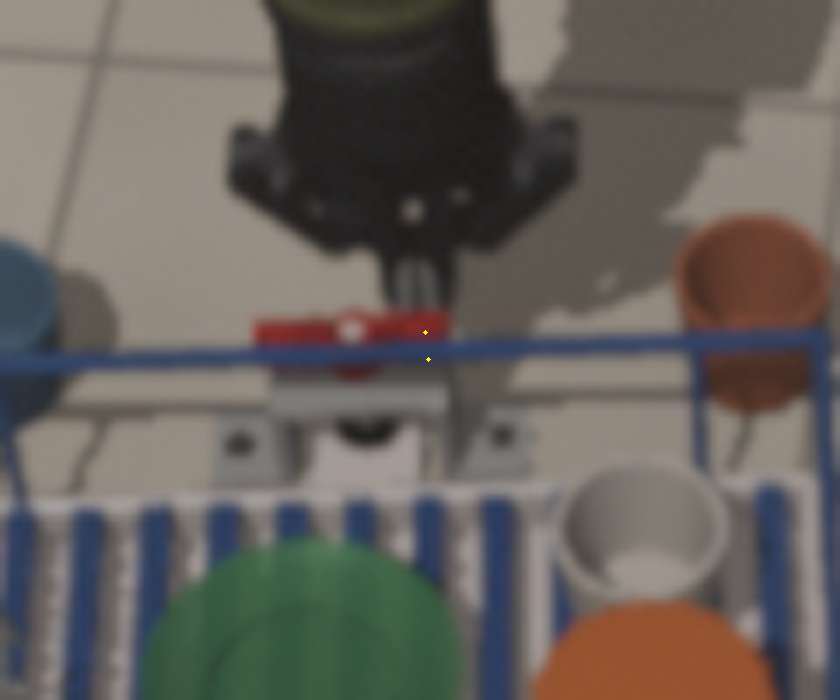

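send_rows(increments=[[0,3,-3,0,0,0,0],[0,4,-3,0,0,0,0],[0,5,-2,0,0,0,0],[0,4,-1,0,0,0,0],[0,2,0,0,0,0,0],[0,0,0,0,0,0,0]])

```text
t: 8.17
tcp_pos: [577.2, -84.7, 49.3]
tool_rot: [0.466, 0.533, -0.468, 0.529]
ft_force: [-0.9, -1.4, -0.8]
opening: -0.002
```

```bash
python3 s.py;  python3 look.py b5 7;python3 plan.py 53 48
```

```text
t 8.17 rack [ 4.4 38.4] z 49.3 dR [ 0.003 -0.002  0.006] F [-0.9 -1.4 -0.8] op -0.002
[[257.8 257.8]
 [258.3 261.5]]
198 211
rot [ 0.003 -0.002  0.006]
48.0 [-1.2 32.1] row [np.float64(-3.6), np.float64(-5.4), np.float64(6.3)]
```

View pics/b5.png

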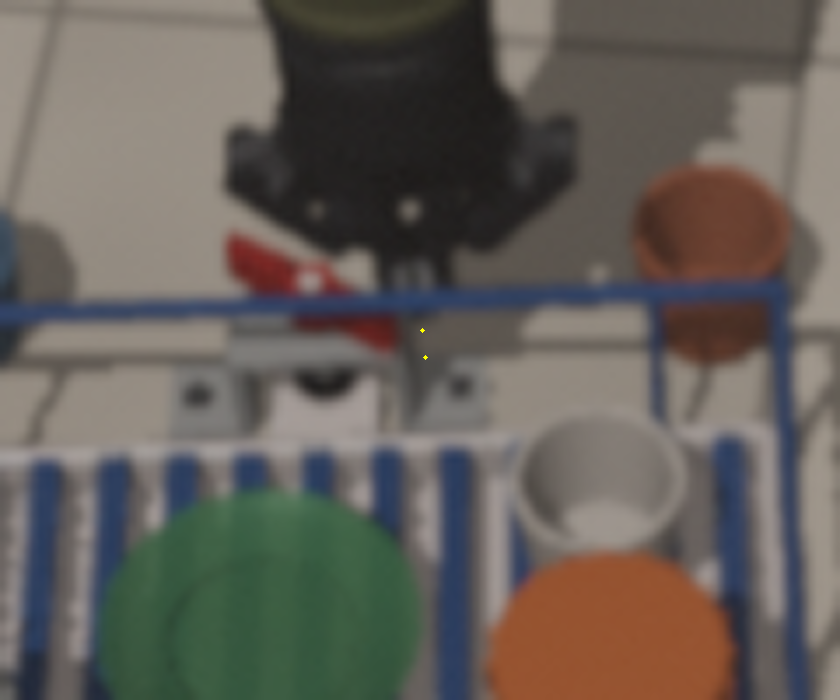

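```bash
cat > wing.py <<'E'
import sys
from h import *
# crop u0 v0 s  then two tips
u0,v0,sc,a,b,c,e,z=map(float,sys.argv[1:]); d=eyes.snapshot("scene")
X=unproj(d,[(u0+a/sc,v0+b/sc),(u0+c/sc,v0+e/sc)],z)
r=[w2rack(x-[1.4,0,0]) for x in X]; print(r); print([np.degrees(np.arctan2(x[1],x[0]))%360 for x in r], np.degrees(np.arctan2(*(r[1]-r[0])[::-1]))%360,np.linalg.norm(r[1]-r[0]))
E
python3 wing.py 198 211 7 232 250 395 335 84
```

```text
[array([ -9.44886797, -27.07590501]), array([30.47908974, 33.08332007])]
[np.float64(250.76218768543723), np.float64(47.34616654557061)] 56.427585229568045 72.20369913914064
```

send_rows(increments=[[-1,3,1,0.003,-0.002,0.006,0],[-1,2,1,0,0,0,0],[0,0,0,0,0,0,0]])

```text
t: 8.52
tcp_pos: [581.9, -86.5, 51.5]
tool_rot: [0.469, 0.53, -0.468, 0.53]
ft_force: [-0.7, 1.7, -0.5]
opening: -0.001
```

```bash
python3 s.py;  python3 look.py b6 7
```

```text
t 8.52 rack [ 8.9 36. ] z 51.5 dR [-0.001 -0.    -0.   ] F [-0.7  1.7 -0.5] op -0.001
[[256.8 258.8]
 [257.3 262.5]]
197 212
```

View pics/b6.png

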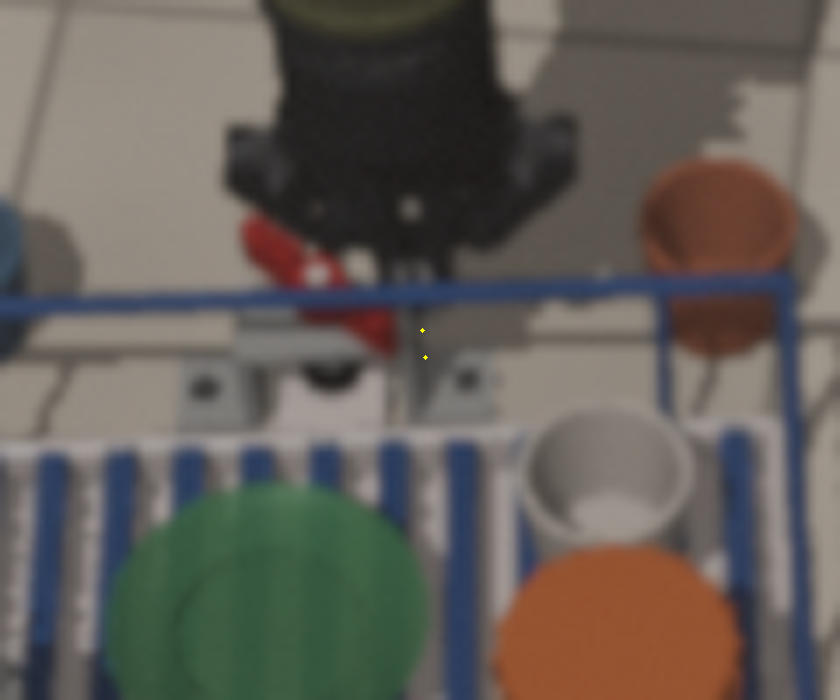

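send_rows(increments=[[0,-3,-2,0,0,0,0],[-20,0,0,0,0,0,0],[-25,0,0,0,0,0,0],[0,0,18,0,0,0,0],[0,0,26,0,0,0,0],[0,0,24,0,0,0,0],[0,0,5,0,0,0,0],[0,0,0,0,0,0,0],[0,0,0,0,0,0,0]])

```text
t: 9.32
tcp_pos: [588.6, -158.2, 100.2]
tool_rot: [0.469, 0.529, -0.467, 0.532]
ft_force: [-0.3, -0.3, -0.8]
opening: -0.003
```

```bash
python3 s.py;  python3 look.py c1 7
```

```text
t 9.32 rack [  6.6 -36. ] z 100.2 dR [ 0.001  0.001 -0.006] F [-0.3 -0.3 -0.8] op -0.003
[[226.7 247.7]
 [227.5 251.7]]
167 201
```

View pics/c1.png

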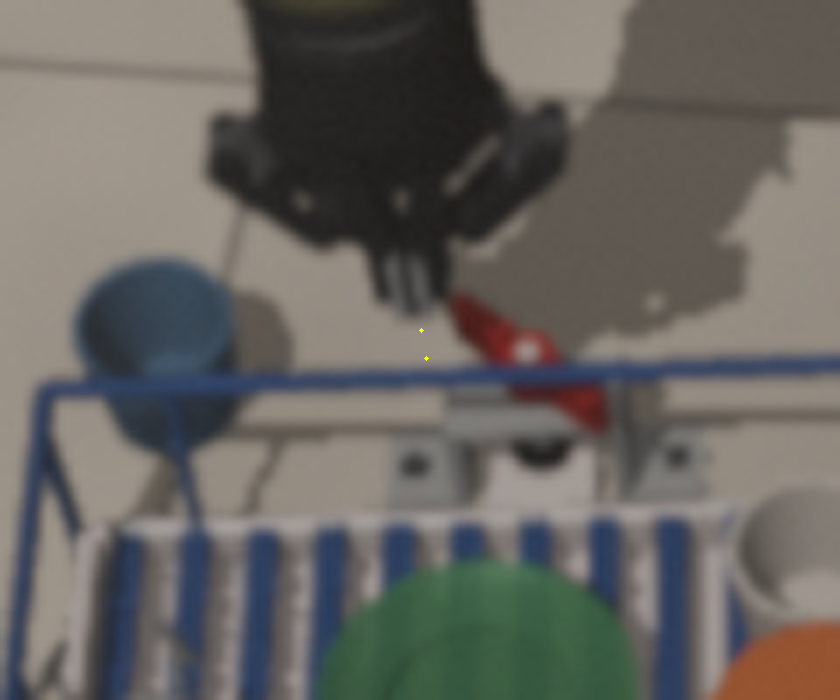

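```bash
python3 wing.py 167 201 7 462 308 597 415 84
```

```text
[array([-14.70165185, -22.55628372]), array([34.64889657, 27.80474428])]
[np.float64(236.90464302591175), np.float64(38.74604188038971)] 45.58061696593231 70.51035222802037
```

send_rows(increments=[[20,0,1,0,0,0,0],[20,0,0,0,0,0,0],[8,0,0,0,0,0,0],[0,0,0,0,0,0,0],[0,0,0,0,0,0,0]])

```text
t: 9.83
tcp_pos: [590.1, -151.0, 51.8]
tool_rot: [0.468, 0.531, -0.463, 0.534]
ft_force: [0.3, -0.1, -0.2]
opening: -0.0
```

```bash
python3 s.py;  python3 look.py c2 7; python3 plan.py 50 222 210 198 186 174 162 150
```

```text
t 9.83 rack [  9. -29.] z 51.8 dR [ 0.01  -0.002 -0.008] F [ 0.3 -0.1 -0.2] op -0.0
[[231.6 259.5]
 [232.3 263.3]]
172 213
rot [ 0.01  -0.002 -0.008]
222.0 [ -1.9 -32.2] row [np.float64(0.3), np.float64(-11.0), np.float64(3.3)]
210.0 [ -8.6 -31. ] row [np.float64(0.3), np.float64(-6.7), np.float64(-1.2)]
198.0 [-15.2 -27.7] row [np.float64(0.3), np.float64(-6.5), np.float64(-3.3)]
186.0 [-20.8 -22.4] row [np.float64(0.3), np.float64(-5.6), np.float64(-5.4)]
174.0 [-25.  -17.6] row [np.float64(0.3), np.float64(-4.2), np.float64(-4.8)]
162.0 [-28.6 -13.5] row [np.float64(0.3), np.float64(-3.6), np.float64(-4.0)]
150.0 [-31.2  -8. ] row [np.float64(0.3), np.float64(-2.6), np.float64(-5.5)]
```

View pics/c2.png

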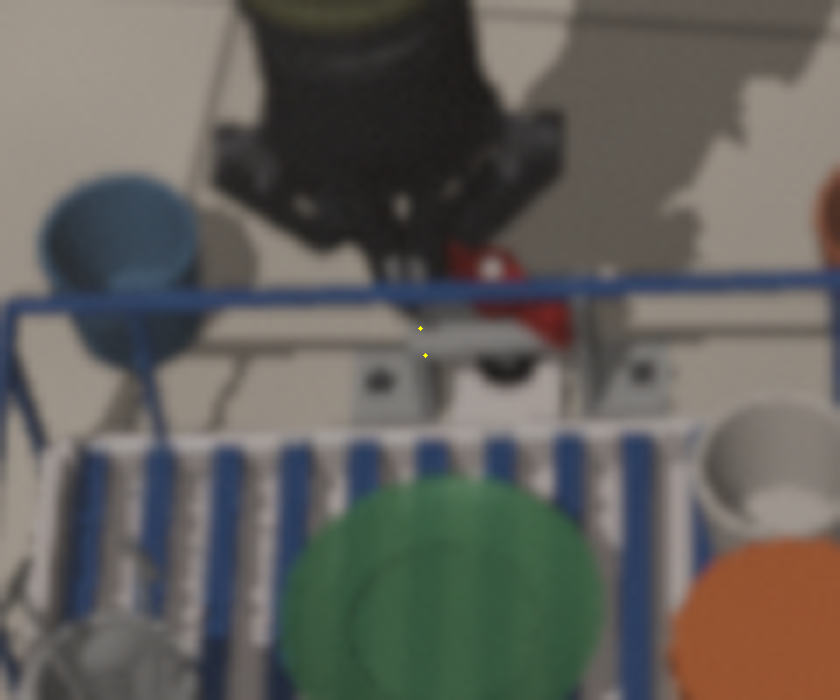

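send_rows(increments=[[0,-5,4,0.01,0,-0.008,0],[0,-6,0,0,0,0,0],[0,-7,-1,0,0,0,0],[0,-7,-3,0,0,0,0],[0,-5,-5,0,0,0,0],[0,-4,-5,0,0,0,0],[0,-3,-5,0,0,0,0]])

```text
t: 10.47
tcp_pos: [551.9, -141.8, 56.3]
tool_rot: [0.471, 0.527, -0.467, 0.532]
ft_force: [2.1, -1.4, -0.4]
opening: -0.003
```

```bash
python3 s.py;  python3 look.py c3 7; python3 plan.py 50 160 148 136 124 112 100 90
```

```text
t 10.47 rack [-27.8 -15.2] z 56.3 dR [-0.003  0.002 -0.009] F [ 2.1 -1.4 -0.4] op -0.003
[[237.3 246.7]
 [237.9 250.6]]
177 200
rot [-0.002  0.001 -0.008]
160.0 [-29.1 -12.7] row [np.float64(0.9), np.float64(-0.7), np.float64(-1.0)]
148.0 [-31.5  -7. ] row [np.float64(0.9), np.float64(-2.4), np.float64(-5.7)]
136.0 [-32.2  -0.3] row [np.float64(0.9), np.float64(-0.7), np.float64(-6.7)]
124.0 [-30.9   6.9] row [np.float64(0.9), np.float64(1.3), np.float64(-7.2)]
112.0 [-27.3  13.8] row [np.float64(0.9), np.float64(3.6), np.float64(-6.9)]
100.0 [-21.6  19.6] row [np.float64(0.9), np.float64(5.7), np.float64(-5.8)]
90.0 [-15.5  23. ] row [np.float64(0.9), np.float64(6.1), np.float64(-3.4)]
```

View pics/c3.png

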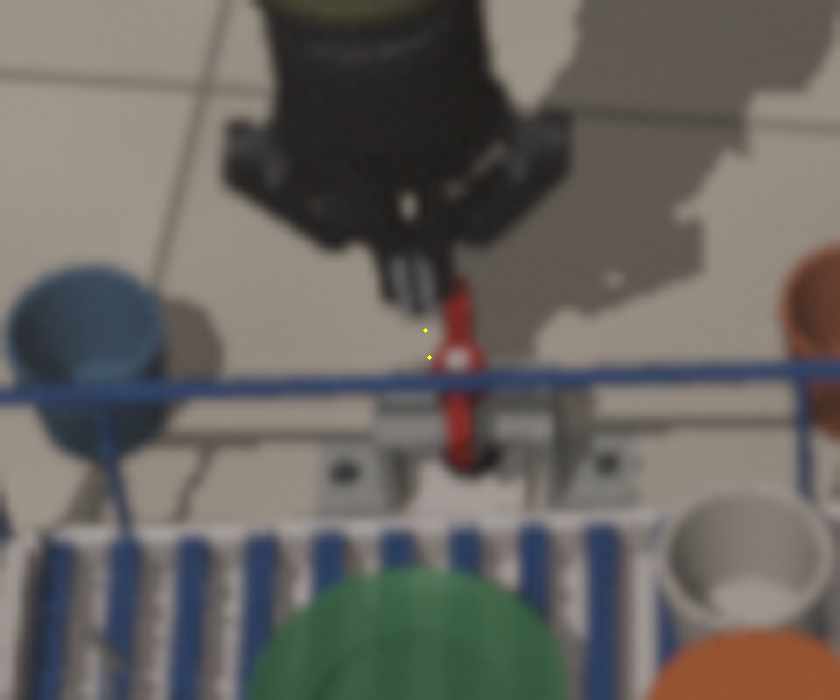

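send_rows(increments=[[2,0,-3,0,0,-0.008,0],[2,-1,-6,0,0,0,0],[1,0,-7,0,0,0,0],[1,2,-7,0,0,0,0],[1,4,-7,0,0,0,0],[1,6,-5,0,0,0,0],[1,6,-3,0,0,0,0]])

```text
t: 11.1
tcp_pos: [562.8, -102.6, 48.5]
tool_rot: [0.467, 0.527, -0.472, 0.53]
ft_force: [-12.9, -8.0, 11.0]
opening: 0.002
```

```bash
python3 s.py;  python3 look.py c4 7; python3 plan.py 50 78 66 54 48
```

```text
t 11.1 rack [-12.1  22.4] z 48.5 dR [-0.006  0.008  0.003] F [-12.9  -8.   11. ] op 0.002
[[251.8 253. ]
 [252.3 256.7]]
192 206
rot [-0.005  0.008  0.006]
78.0 [-13.1  26.3] row [np.float64(-0.5), np.float64(-0.4), np.float64(-3.6)]
66.0 [-9.3 29.3] row [np.float64(-0.5), np.float64(3.8), np.float64(-3.0)]
54.0 [-4.2 31.5] row [np.float64(-0.5), np.float64(5.1), np.float64(-2.2)]
48.0 [-1.2 32.1] row [np.float64(-0.5), np.float64(3.0), np.float64(-0.6)]
```

View pics/c4.png

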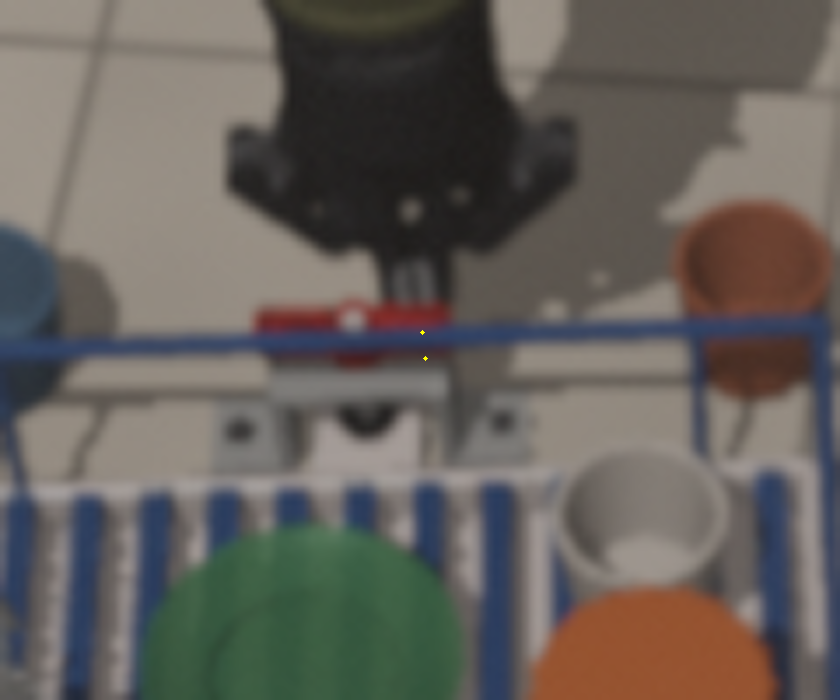

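Now there is steady resistance (about 13 N) with the wing parallel to the rim. That could already be home, if the screw started at the 5.2 rad branch rather than 8.35. I'll push gently to test it.

send_rows(increments=[[-1,-1,-5,0,0,0,0],[0,0,-2,0,0,0,0],[0,0,0,0,0,0,0]])

```text
t: 11.4
tcp_pos: [557.8, -94.3, 46.8]
tool_rot: [0.464, 0.53, -0.475, 0.527]
ft_force: [-0.1, 0.4, 0.7]
opening: -0.002
```

```bash
python3 s.py
```

```text
t 11.4 rack [-16.1  31.3] z 46.8 dR [-0.004  0.007  0.014] F [-0.1  0.4  0.7] op -0.002
```

send_rows(increments=[[0,2,0,0,0,0,0],[0,2,0,0,0,0,0]])

```text
t: 11.57
tcp_pos: [559.7, -93.2, 46.0]
tool_rot: [0.462, 0.532, -0.476, 0.526]
ft_force: [-8.1, -1.6, 8.7]
opening: 0.001
```

```bash
python3 s.py;  python3 look.py c5 7
```

```text
t 11.57 rack [-14.1  32.1] z 46.0 dR [-0.004  0.006  0.02 ] F [-8.1 -1.6  8.7] op 0.001
[[255.6 252.8]
 [256.1 256.5]]
196 206
```

View pics/c5.png

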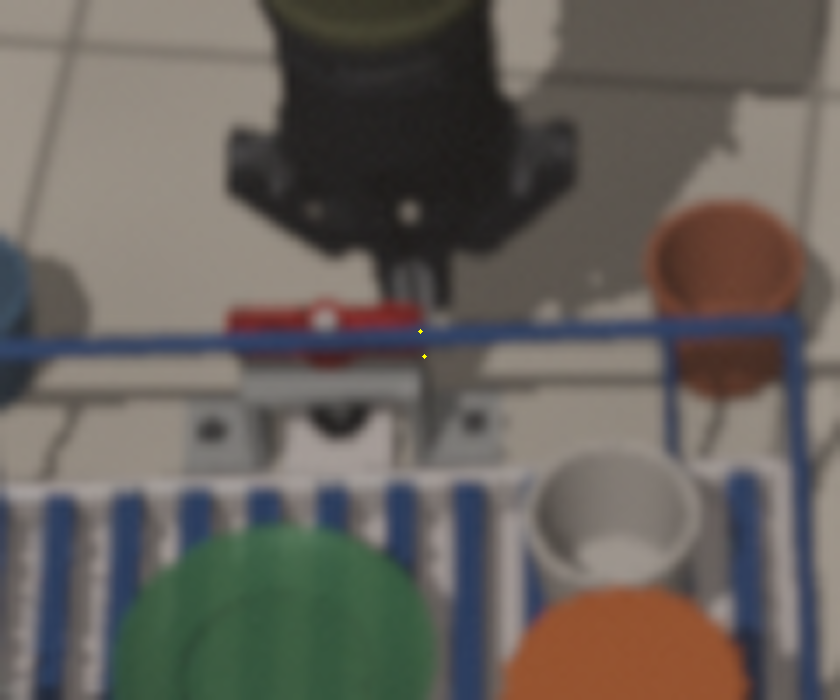

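send_rows(increments=[[0,-8,0,0,0,0.02,0],[-20,-10,0,0,0,0,0],[-30,-20,0,0,0,0,0],[-10,-30,0,0,0,0,0],[0,-35,0,0,0,0,0],[0,-35,0,0,0,0,0],[0,-5,0,0,0,0,0],[0,0,0,0,0,0,0]])

```text
t: 12.28
tcp_pos: [418.2, -107.8, 107.2]
tool_rot: [0.469, 0.527, -0.467, 0.533]
ft_force: [-0.0, -0.7, 0.2]
opening: 0.001
```

```bash
python3 s.py
python3 - <<'E'
from h import *
d=eyes.snapshot("scene"); cv2.imwrite("pics/full_s.png",d["img"][:,:,::-1])
d0=dict(d); d0["img"]=cv2.imread("pics/scene0.png")[:,:,::-1]
crop(d,205,230,80,60,10,"pics/e1.png"); crop(d0,205,230,80,60,10,"pics/e0.png")
t=eyes.snapshot("top"); cv2.imwrite("pics/full_t.png",t["img"][:,:,::-1]); crop(t,350,220,80,60,10,"pics/et.png")
E
```

```text
t 12.28 rack [-156.3   35.1] z 107.2 dR [ 0.     0.004 -0.007] F [-0.  -0.7  0.2] op 0.001
```

View pics/e0.png

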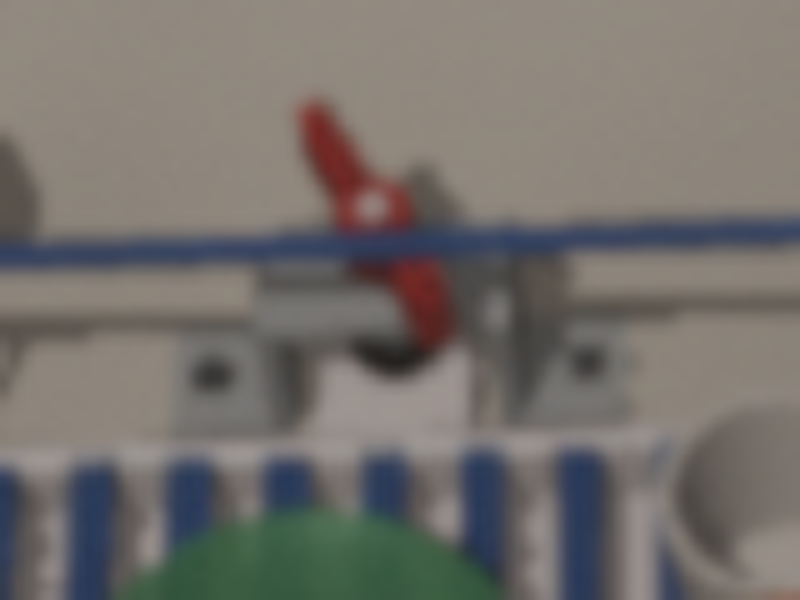

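View pics/e1.png

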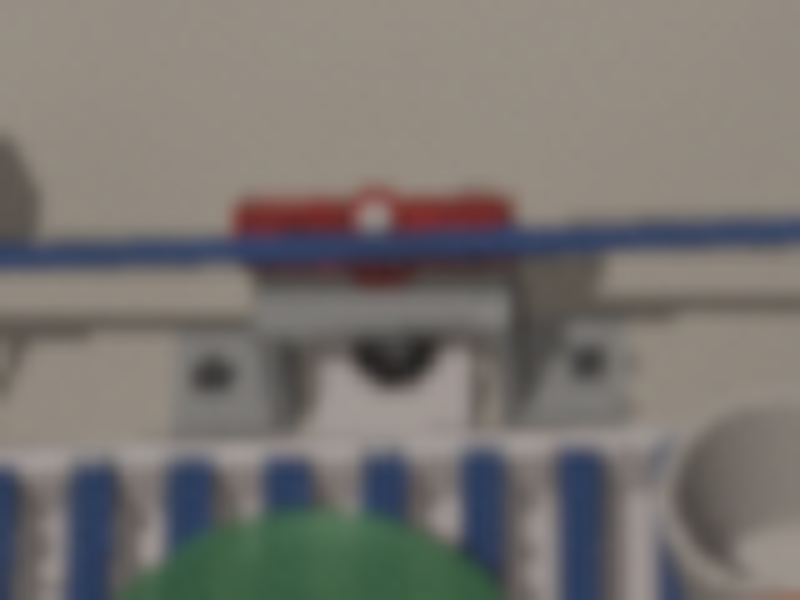

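View pics/et.png

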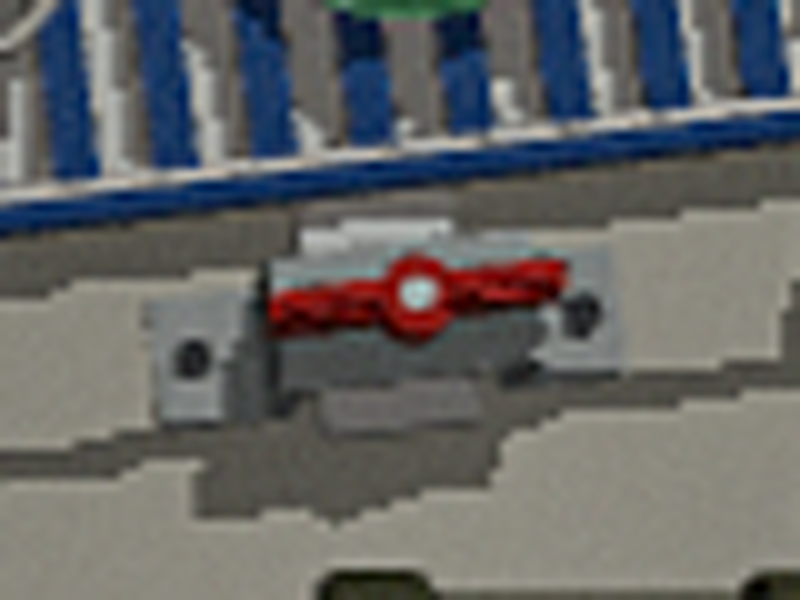

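Run:
```python
from h import *
t=eyes.snapshot("top"); s=eyes.snapshot("scene")
f=lambda im,u0,v0,w,h:im[v0:v0+h,u0:u0+w].astype(float)
def dot(im,u,v,r=4):
    a=f(im,u-r,v-r,2*r+1,2*r+1); w=np.clip(a.min(2)-np.percentile(a.min(2),80),0,None)
    return a, w
# red hub/dot: white dot centroid
for n,d,u,v in(("t",t,391,249),("s",s,242,251)):
    a=d["img"][v-5:v+6,u-5:u+6].astype(float); print(n); print(a.min(2).astype(int))
yaws=[]
m=lambda d,box:(lambda a:np.argwhere((a[...,0]>90)&(a[...,0]>2*a[...,1])&(a[...,0]>2*a[...,2])))(d["img"][box[1]:box[3],box[0]:box[2]].astype(int))
pt=m(t,(370,235,415,265)); uv=pt[:,::-1]+[370,235]
X=unproj(t,uv,81); Y=np.array([w2rack(x) for x in X]); c=Y.mean(0); vv=np.linalg.svd(Y-c)[2][0]; print(len(Y),c,np.degrees(np.arctan2(vv[1],vv[0]))%180)
```

```text
t
[[136 131 133 143 131 130 127 126 121 127 127]
 [124 121 121 123  87  69  98 124 127 128 127]
 [127 126 102  48  13  13  12   0  94 129  96]
 [126 125  84  26  19  64  49  20   0  27  13]
 [ 22  23  13   5 138 163 170 110  10   5  26]
 [ 24  23  11   0 157 166 165 115  43  17   0]
 [  6   0  13  14  91 162 140  59   0   0   0]
 [ 19   0  12  26  23  10  12  13  25  15  27]
 [ 12  13   0  14  22  26  19  21  35  70  73]
 [ 76  71  45  10   0   0   8  29  60  64  70]
 [ 67  75  71  65  44  35  55  64  77  72  74]]
s
[[130 130 130 130 130 130 130 130 130 130 130]
 [129 130 129 128 127 125 125 127 130 129 130]
 [124 125 124 118 110 106 108 116 122 125 125]
 [101 101 102  94  87  87  84  91  97  99  98]
 [ 63  64  68  76  98 110  97  70  61  60  59]
 [ 42  43  51  82 118 129 113  72  46  46  45]
 [ 45  44  51  78 110 120 105  68  49  49  50]
 [ 55  55  57  66  81  87  78  64  58  58  58]
 [ 54  54  54  54  55  56  54  53  52  52  52]
 [ 56  57  54  52  52  53  53  51  51  52  53]
 [ 54  53  51  44  43  42  42  41  43  47  51]]
86 [-0.89977482  0.48934162] 89.89513242764454
```

Run:
```python
from h import *
t=eyes.snapshot("top"); s=eyes.snapshot("scene")
for z in (73,74,75,76,77):
    print(z,unproj(t,[(391.4,248.9)],z)[0,:2].round(1),unproj(s,[(241.95,251.3)],z)[0,:2].round(1))
# bolts on flanges & rims for cam bias: bolts
T=[(350+193/10-.5,220+357/10-.5),(350+581/10-.5,220+315/10-.5)]
S=[(205+587/10-.5,230+362/10-.5),(205+211/10-.5,230+373/10-.5)]
for z in(3,5,8): print(z,unproj(t,T,z)[:,:2].round(1).tolist(),unproj(s,S,z)[:,:2].round(1).tolist())
```

```text
73 [ 577.4 -123.8] [ 577.  -123.9]
74 [ 577.3 -123.6] [ 577.7 -123.7]
75 [ 577.1 -123.5] [ 578.5 -123.4]
76 [ 577.  -123.4] [ 579.2 -123.2]
77 [ 576.8 -123.3] [ 579.9 -123. ]
3 [[572.1, -73.7], [583.6, -172.8]] [[569.3, -74.9], [581.6, -173.9]]
5 [[571.8, -73.6], [583.3, -172.5]] [[570.6, -74.5], [582.9, -173.5]]
8 [[571.3, -73.4], [582.8, -172.1]] [[572.6, -74.1], [584.9, -172.8]]
```

send_rows(increments=[[0,30,0,0,0.004,-0.007,0],[0,35,2,0,0,0,0],[20,30,2,0,0,0,0],[25,15,0,0,0,0,0],[9,3,0,0,0,0,0],[0,0,0,0,0,0,0],[0,0,0,0,0,0,0]])

```text
t: 13.17
tcp_pos: [540.5, -94.5, 47.9]
tool_rot: [0.468, 0.532, -0.467, 0.53]
ft_force: [-0.3, -0.6, 0.0]
opening: -0.0
```

```bash
python3 s.py
```

```text
t 13.17 rack [-33.3  33.2] z 47.9 dR [ 0.004 -0.003  0.001] F [-0.3 -0.6  0. ] op -0.0
```

send_rows(increments=[[-3,6,1,0,0,0,0],[-1,4,1,0,0,0,0],[0,2,0,0,0,0,0]])

```text
t: 13.42
tcp_pos: [551.4, -95.5, 54.0]
tool_rot: [0.467, 0.532, -0.467, 0.53]
ft_force: [0.1, 0.1, 0.5]
opening: -0.001
```

send_rows(increments=[[0,2,0,0,0,0,0],[0,2,0,0,0,0,0]])

```text
t: 13.58
tcp_pos: [556.2, -95.7, 56.1]
tool_rot: [0.468, 0.531, -0.467, 0.53]
ft_force: [-1.1, 0.1, -0.3]
opening: 0.001
```

send_rows(increments=[[0,2,0,0,0,0,0],[0,2,0,0,0,0,0]])

```text
t: 13.75
tcp_pos: [559.8, -95.6, 57.0]
tool_rot: [0.468, 0.531, -0.468, 0.53]
ft_force: [-3.7, -0.1, -1.2]
opening: -0.002
```

```bash
python3 s.py; python3 look.py f1 7
```

```text
t 13.75 rack [-14.3  29.7] z 57.0 dR [ 0.002 -0.001  0.   ] F [-3.7 -0.1 -1.2] op -0.002
[[254.4 250.3]
 [254.9 254.1]]
194 204
```

View pics/f1.png

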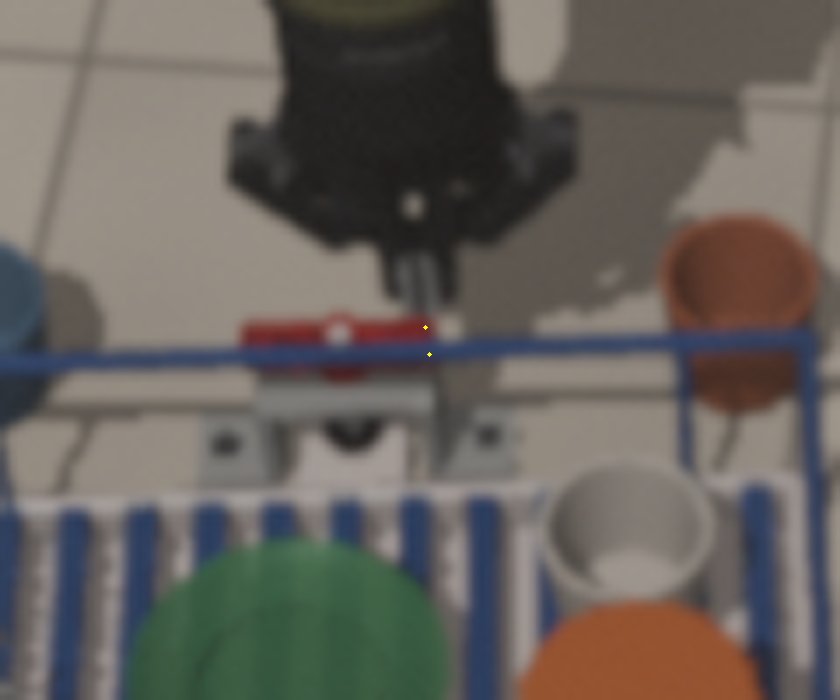

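send_rows(increments=[[2,3,0,0,0,0,0],[1,4,0,0,0,0,0],[0,4,0,0,0,0,0]])

```text
t: 14.05
tcp_pos: [561.7, -95.4, 53.0]
tool_rot: [0.464, 0.534, -0.473, 0.526]
ft_force: [-12.9, -1.4, 10.7]
opening: -0.005
```

```bash
python3 s.py; python3 look.py f2 7
```

```text
t 14.05 rack [-12.3  29.7] z 53.0 dR [-0.    -0.001  0.018] F [-12.9  -1.4  10.7] op -0.005
[[254.5 251.8]
 [255.  255.5]]
194 205
```

View pics/f2.png

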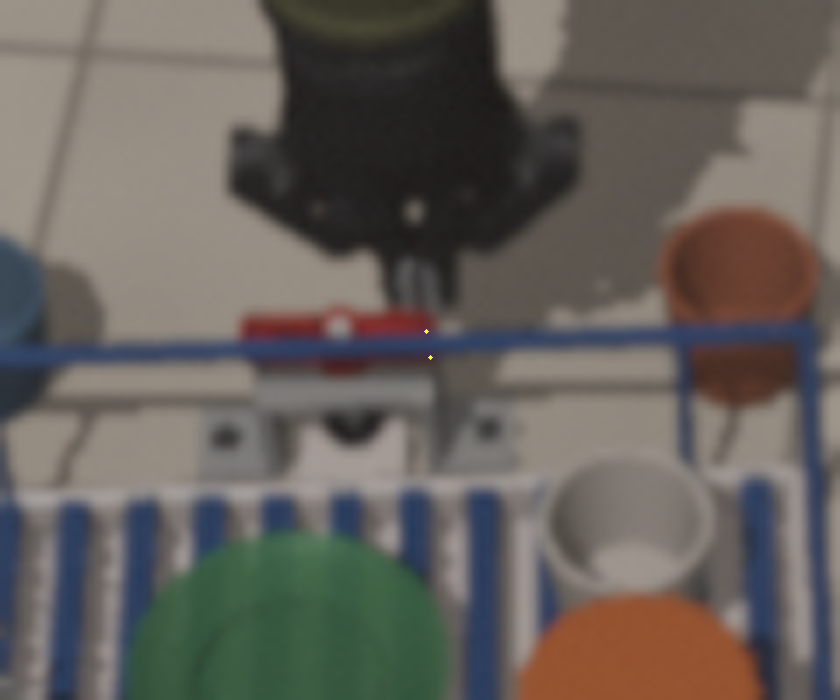

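Thirteen newtons at the wing, about ten times its free friction, does not move it, and the wing stays exactly along the rack's y. The screw is home, so I back off.

send_rows(increments=[[0,-8,0,0,0,0.018,0],[-5,-15,0,0,0,0,0],[-25,-25,0,0,0,0,0],[-35,-35,0,0,0,0,0],[-30,-35,0,0,0,0,0],[-10,-25,0,0,0,0,0],[0,0,0,0,0,0,0],[0,0,0,0,0,0,0],[0,0,0,0,0,0,0]])

```text
t: 14.85
tcp_pos: [423.6, -112.7, 153.6]
tool_rot: [0.468, 0.53, -0.468, 0.53]
ft_force: [0.0, -0.7, -0.3]
opening: -0.001
```

```bash
python3 s.py
python3 - <<'E'
from h import *
t=eyes.snapshot("top"); s=eyes.snapshot("scene")
m=lambda d,box:(lambda a:np.argwhere((a[...,0]>90)&(a[...,0]>2*a[...,1])&(a[...,0]>2*a[...,2])))(d["img"][box[1]:box[3],box[0]:box[2]].astype(int))
pt=m(t,(370,235,415,265)); uv=pt[:,::-1]+[370,235]
Y=np.array([w2rack(x) for x in unproj(t,uv,81)]); c=Y.mean(0); vv=np.linalg.svd(Y-c)[2][0]; print("wing angle in rack",np.degrees(np.arctan2(vv[1],vv[0]))%180)
a=crop(t,300,130,180,150,4,"pics/g_t.png"); crop(s,130,150,220,220,3,"pics/g_s.png")
for n,d in(("scene",s),("top",t)):
    o=cv2.imread(f"pics/{n}0.png"); df=np.abs(o.astype(int)-d["img"][:,:,::-1]).max(2)
    print(n,(df>40).sum())
E
```

```text
t 14.85 rack [-151.6   29.6] z 153.6 dR [ 0.001  0.    -0.001] F [ 0.  -0.7 -0.3] op -0.001
wing angle in rack 90.14468488427407
scene 13720
top 19104
```

View pics/g_t.png

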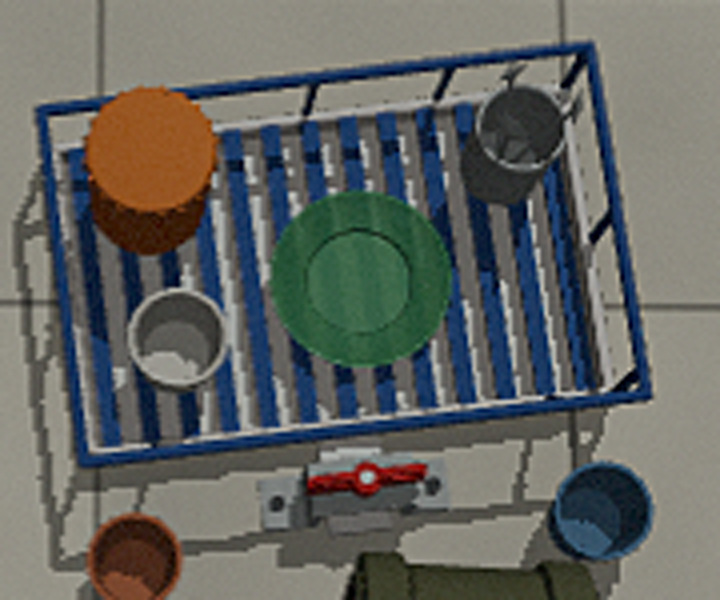

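View pics/g_s.png

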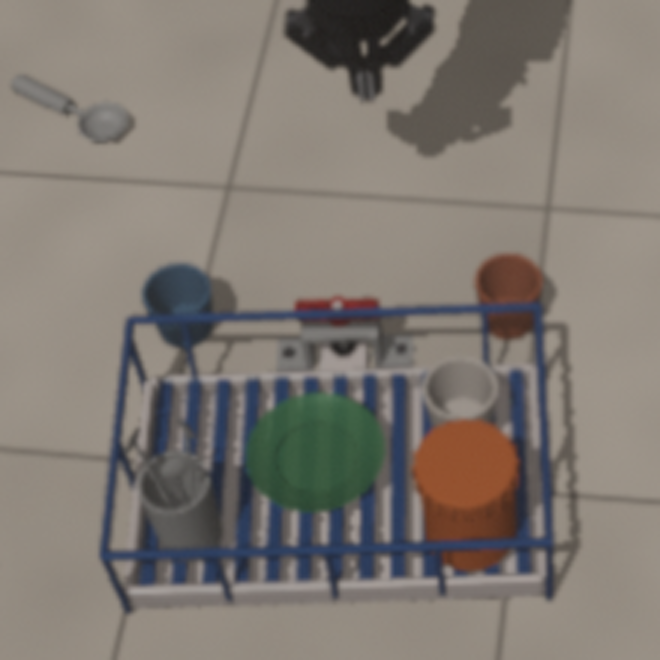

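The gripper is clear, the wings lie along the rack's front (90.1°), and the cups, pot, saucer, canister and holder stand at their first positions. I'll hand it in.

```bash
python3 -c "
from rig import job; print(job.sign_off())"
```

```text
the job is handed in; nothing more can be done
None
```

The red wing screw is home and the job is handed in. With the gripper shut, I pushed first one wing and then the other clockwise from behind, about 300° in all. The fingers never straddled or pinched the screw.

**Last checks**
- **Stop:** the screw stops with its wings along the rack's front (90.1° in rack axes). A second push of about 13 N at the wing, roughly ten times its free friction, did not move it.
- **Sinking:** the pad and the hub dot sank about 1 pixel in the scene view, or 4–5 mm. About 4.2 mm was expected.
- **Clear of everything:** I backed the gripper 150 mm off, and the wrist force reads zero. The cups, pot, saucer, canister, spoon holder and teaspoon look unmoved. The soap was not in the last close-up pictures, but the arm stayed far from it. It took about 15 s of the 58 s allowed.

**What disagreed or stayed uncertain**
- **Tool length:** the closed fingertips were about 18 mm behind the reported TCP, not 17 mm ahead of it. The pictures showed this, and I confirmed it by touching the bare sill, which gave a brief 45 N peak at the fingertips. I used the measured value.
- **Starting angle:** my first height estimate put the screw at about 8.35 rad, but it stopped after turning about 5.2 rad. Image heights cannot tell a half turn apart (2.5 mm), so "home" rests on the hard stop at exactly the home angle.

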